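# Clear the pitched hall ledge and lay the round things up behind door wedges

### The arm

A 6-joint arm with a two-finger parallel gripper is mounted at the origin on the work surface. World frame = base frame: x ahead of the robot, y to its left, z up, the work surface at z = 0. Lengths are in mm, angles in rad, forces in N, time in s.
With the tool pointing down it reaches from about 400 to 925 mm from the base axis. Payload 12.5 kg.
Tool frame: the origin (TCP) lies midway between the tips of the shut fingers; the grasp point (between the pads) lies 19 mm behind it (env.grip_depth is the distance from the TCP to the grasp point, in mm); z points along the fingers, y is the line along which they close (so a half turn about z gives the same grasp; the last joint's range is limited). The gripper opens to 95 mm and grips with 3 to 60 N. Pads are 20 mm wide; open, the fingers measure 119 mm over their backs; the gripper's body (75 mm by 180 mm) begins 59 mm behind the grasp point.
Start: joints at [1.142, 0.491, 1.559, -0, 1.092, -0.106], TCP at [198.248, 592.743, 214.661] pointing down, gripper open.
Joint ranges: [-3.1, 3.1], [-0.84, 2.19], [0.05, 2.79], [-1.13, 4.28], [0.06, 2.93], [-2.69, 2.69]. Speed limits (rad/s): [2.22, 2.22, 2.79, 3.14, 3.14, 3.14].

### API

Orientations are given as [roll, pitch, yaw] about the fixed x, y, z axes, in that order (R = Rz(yaw) Ry(pitch) Rx(roll)).
In Python, from cell import monitor, viewer, order, env gives the robot as it stands.
- The arm moves only by the tool move_arm, never from a script. Its argument "moves" is one flat list of numbers, 4 for each row, row after row: the shift along the tool's x, y, z normalised to -1 to 1, where 1 is 0.15 m, then the turn about the tool's z normalised to -1 to 1, where 1 is pi/2 rad. A call has 1 to 10 rows; each row shifts and turns the commanded pose from where the row before left it, along the tool's axes as they then stand; what a row does not reach is not made up. A row lasts 1/8 s, in which the tool goes at most 62.5 mm and 10.7 degrees, less where a joint would pass 70% of its speed; a pose out of reach is approached as far as the arm can. A call with a number of a shift or a turn outside -1 to 1 is refused whole. A call with a gripper value outside its range is refused whole. "claw" is the finger opening in mm, from 0 to 95.1, set as the call begins (left out, the last holds). The fingers move at their own pace and stop on an object; the grip force is fixed at half the most. Time passes only in rows, so rows that do not move let the fingers close. It gives the time, the measured TCP pose, the force, the opening and the grip force at its end, in the units of the state.
- monitor.state(): the state, without advancing time (a new reading comes with each control period).
- viewer.read_camera(name): name is "side" or "top" or "wrist"; returns the picture (384x512x3 uint8, red, green, blue); there is no depth.
- viewer.camera_info(name): a dict with "K" (3x3 intrinsics, pixels), "dist_coeffs" ([k1, k2, p1, p2, k3] as OpenCV has them; the pictures are not rectified), "camera_from_world" (4x4, takes a point from world to camera coordinates). Camera axes: x right, y down, z forward; pixel columns grow to the right and rows downward; lengths in mm; the calibration is good to about 2 mm. A picture is of the moment at which its call begins: read the wrist's pose just before it. camera_info takes no time and is no camera call; for the wrist camera it gives the pose at the moment of the call.
- order.job_done(): hands the job in; it is judged then, once.
The state is a dict: "t": time; "joints": joint angles; "qvel": joint speeds; "tau": joint torques, N m; "eef_pos": TCP position; "tcp_rot": TCP orientation; "ft_force": force on the tool from outside, world axes, zero at the start; "moment": the same for the moment, N m; "opening": opening from 0.0 (shut) to 1.0 (fully open); "grip_force": force on a finger pad.
Only numpy, scipy, OpenCV 4.12 (cv2) and the standard library are available. Lean on these libraries where they do the work, as an engineer would, in place of code of your own. Each camera call takes 0.05 s, during which the arm holds its last target. There are 200 camera calls.

### The job

Plaster has come down on the pitched oak ledge: tip open the pale bin under it and, with the scraper block, wipe every chip on the ledge down over its front edge into the bin. Then lay the round things from the tray (the torch, the spray can, or whichever one is there) along the clean ledge, side by side and parallel to its front edge, each lying against a door wedge of its own set on its downhill side; the ledge slopes and they roll, so set the wedge first and never let go of one that has no wedge to stop it. Finish with the scraper block lying flat on the console top again and the bin shut with the chips in it, and leave everything else where it is.

Things in the scene. Friction and masses are not known exactly. Their poses are not given: they have to be found in the camera images.
- ledge: Fixed pitched oak ledge: a board 180 x 376 mm on upright sides. Origin: middle of its top face, 138 mm above the console top. x points uphill, away from the robot, rising 10 degrees; y along the ledge; z square to the face. The low front edge (x = -0.090) is open; rims 12 to 14 mm high close the back (inner face x = 0.082) and ends (inner faces y = -0.162, 0.162). Place and yaw vary.
- bin (a joint): Tilt of the pale plastic bin under the ledge's front edge, rad: 0 shut, 0.65 fully tipped out towards the robot (stop). Turns about its lower front edge, stiffly (0.2 N m), and stays where left; starts shut or a little ajar. Front panel 95 mm high; bin 344 mm wide, about 55 mm deep. At 0.6 the mouth reaches 50 mm out from the ledge's front edge.
- bin_handle (a point): Middle of the bin's handle, a level round bar 11 mm thick and 120 mm long, parallel to the ledge's front edge, 46 mm in front of the bin's front panel, 5 mm above the panel's top; moves with the bin. Shut: 112 mm above the console top, 134 mm (level) in front of the ledge's origin.
- bin_hinge (a point): Middle of the bin's hinge line (parallel to the ledge's y), 12 mm above the console top. With the bin shut the handle is 50 mm in front of it and 100 mm above it.
- bin_floor (a point): Middle of the bin's inner floor; turns with the bin. x points to the bin's back, z up along its front panel (upright when shut). The inside reaches 26 mm forward, 26 mm back (36 mm at the top) and 168 mm to each side.
- scraper: Scraper block of beech: a bar 34 (x) x 140 (y) x 16 mm with a rubber sole, and on top of it an upright grip rib 24 (x) x 100 (y) mm, 42 mm high, to 58 mm above the sole. Origin: centre of the sole; z up.
- wedge_a: Rubber door wedge, 75 mm long (x), 42 mm wide (y), 34 mm high at the heel; its flat top slopes from the heel down to a blunt toe 5 mm high. Origin: centre of the underside; the toe points to +x (at x = 0.0375), the heel is at x = -0.0375. It grips without sliding on the ledge.
- wedge_b: A second wedge, the same as wedge_a.
- torch: Yellow plastic torch, a smooth cylinder 40 mm in diameter and 140 mm long, about 0.22 kg. Origin: its centre; y is its long axis, x and z turn as it rolls. Starts lying in one of the tray's two bays. May be absent.
- can: Spray can with a black cap, a smooth cylinder 50 mm in diameter and 140 mm long over all, about 0.26 kg. Origin: its centre; y is its long axis, x and z turn as it rolls. Starts lying in one of the tray's two bays. May be absent.
- tray: Dark wooden valet tray, 164 (x) x 180 (y) mm, fixed, origin at the centre of its underside; floor 4 mm thick, rims and the one divider (along y, in the middle) stand 8 mm above the console top. A round thing lies along y in each bay, 39 mm either side of the middle.
- chip1: Loose chip of white plaster, an irregular flat piece about 32 mm across and 12 mm thick, lying on the ledge. Origin: centre of its underside. Three to five of the five chips are there.
- chip2: Loose chip of white plaster, an irregular flat piece about 32 mm across and 12 mm thick, lying on the ledge. Origin: centre of its underside. Three to five of the five chips are there.
- chip3: Loose chip of white plaster, an irregular flat piece about 32 mm across and 12 mm thick, lying on the ledge. Origin: centre of its underside. Three to five of the five chips are there.
- chip4: Loose chip of white plaster, an irregular flat piece about 32 mm across and 12 mm thick, lying on the ledge. Origin: centre of its underside. Three to five of the five chips are there.
- chip5: Loose chip of white plaster, an irregular flat piece about 32 mm across and 12 mm thick, lying on the ledge. Origin: centre of its underside. Three to five of the five chips are there.
- bowl: Stoneware key bowl, 120 mm across, 50 mm high, origin under its centre. Leave it alone.
- fob: Black car fob, 38 x 72 x 14 mm, origin under its centre. Leave it alone.
- opener: Steel bottle opener, 135 mm long, 6 mm thick, lying flat. Leave it alone.
- padlock: Spare brass padlock, 48 x 44 x 24 mm and its shackle, lying flat. Leave it alone.
- coaster: Round glass coaster, 96 mm across, 8 mm thick. Leave it alone.
- polish: Round shoe polish tin, 76 mm across, 24 mm high. Leave it alone.

How it is judged:
By the outcome, as a careful person would: the job done as asked, in the order asked, and still so for the second after the job is handed in, with the robot touching nothing.
Of chip1, chip2, chip3, chip4, chip5 only 3 to 5 are there at a start; the rules pass over those that are not, and their reading is None.
Of torch, can only 1 to 2 are there at a start; the rules pass over those that are not, and their reading is None.
At some moment in a run one of chip1, chip2, chip3, chip4, chip5, scraper may be knocked a few centimetres aside while the robot is not near it.
It also fails if it takes over 210 s, if anything falls off the work surface, if the arm or the gripper's body presses on something with over 40 N, if the wrist force passes 120 N, or if a joint passes its speed limit or range.

## Working session

There is one attempt and no reset: what is moved stays moved. The work goes in short steps, Python scripts to look and compute and a tool call to move; the robot and the scene stay as the last step left them, time stands still between calls to the robot, and variables do not carry over. Pictures are saved under pics/ and viewed, at most 14 in all, crops included, and the job is handed in when it is done.

Besides the shell and the picture viewer there is one more tool, called after "Request:" as a command line: name --argument value ..., lists and objects as JSON in quotes. move_arm: Moves the arm, as the interface text tells. Scaled input: -1 to 1 covers 0.15 m each way for a shift and pi/2 rad each way for a turn. Its arguments: {"type":"object","properties":{"moves":{"type":"array"},"claw":{"type":"number"}},"required":["moves"]}

```bash
ls; mkdir -p pics
cat > h.py <<'E'
import numpy as np, cv2, json
from cell import monitor, viewer, order, env
from scipy.spatial.transform import Rotation as R
def snap(n,f):
    inf=viewer.camera_info(n); im=viewer.read_camera(n)
    cv2.imwrite('pics/'+f+'.png',im[:,:,::-1]); json.dump({k:np.array(v).tolist() for k,v in inf.items() if k in('K','dist_coeffs','camera_from_world')},open('pics/'+f+'.json','w'))
    return im,inf
def load(f):
    return cv2.imread('pics/'+f+'.png')[:,:,::-1], json.load(open('pics/'+f+'.json'))
def ray(inf,px):
    K=np.array(inf['K']);d=np.array(inf['dist_coeffs']);T=np.array(inf['camera_from_world'])
    p=cv2.undistortPoints(np.array(px,float).reshape(-1,1,2),K,d).reshape(-1,2)
    v=np.c_[p,np.ones(len(p))]@T[:3,:3]; c=-T[:3,:3].T@T[:3,3]
    return c,v
def onz(inf,px,z,n=(0,0,1),p0=None):
    c,v=ray(inf,px); n=np.array(n,float); p0=np.array([0,0,z]) if p0 is None else p0
    return c+v*(((p0-c)@n)/(v@n))[:,None]
def proj(inf,P):
    T=np.array(inf['camera_from_world']);r,_=cv2.Rodrigues(T[:3,:3])
    return cv2.projectPoints(np.array(P,float).reshape(-1,1,3),r,T[:3,3],np.array(inf['K']),np.array(inf['dist_coeffs']))[0].reshape(-1,2)
E
python3 - <<'E'
from h import *
print(monitor.state())
a,_=snap('top','top0');b,_=snap('side','side0');
for n in('top','side'):
    i=viewer.camera_info(n);T=np.array(i['camera_from_world']);print(n,np.round(i['K'],1).tolist(),i['dist_coeffs'],(-T[:3,:3].T@T[:3,3]).round(),T[:3,:3].round(2).tolist())
cv2.imwrite('pics/t0.png',cv2.resize(a[:,:,::-1],(800,600),interpolation=3));cv2.imwrite('pics/s0.png',cv2.resize(b[:,:,::-1],(800,600),interpolation=3))
E
```

```text
pics
{'t': 0.0, 'joints': array([ 1.14240173e+00,  4.91562140e-01,  1.55946589e+00, -4.43751533e-05,
        1.09169419e+00, -1.05622348e-01]), 'qvel': array([-0.00090019,  0.00035513,  0.00038932,  0.00021593,  0.0007785 ,
       -0.00124702]), 'tau': array([ 1.23750931e-03, -6.12653661e+01, -2.58179158e+01,  6.92414911e-02,
        4.82725224e-02, -7.14011480e-05]), 'eef_pos': array([198.14479141, 592.4939189 , 214.05448588]), 'tcp_rot': array([-3.14046524e+00, -7.99488470e-05,  2.81884084e+00]), 'ft_force': array([-0.18721072, -0.66005314,  0.85156123]), 'moment': array([-0.02960133, -0.02892866, -0.03096447]), 'grip_force': 0.0, 'opening': 1.0039947593760847}
top [[400.2, 0.0, 255.6], [0.0, 400.2, 190.6], [0.0, 0.0, 1.0]] [0.03708947 0.         0.         0.         0.        ] [ 394.   48. 1298.] [[-0.03, -1.0, 0.0], [-0.99, 0.03, -0.12], [0.12, -0.0, -0.99]]
side [[397.4, 0.0, 260.7], [0.0, 397.4, 197.3], [0.0, 0.0, 1.0]] [-0.08541527  0.          0.          0.          0.        ] [460. 844. 853.] [[-1.0, -0.06, -0.02], [-0.03, 0.67, -0.74], [0.06, -0.74, -0.67]]
```

View pics/t0.png

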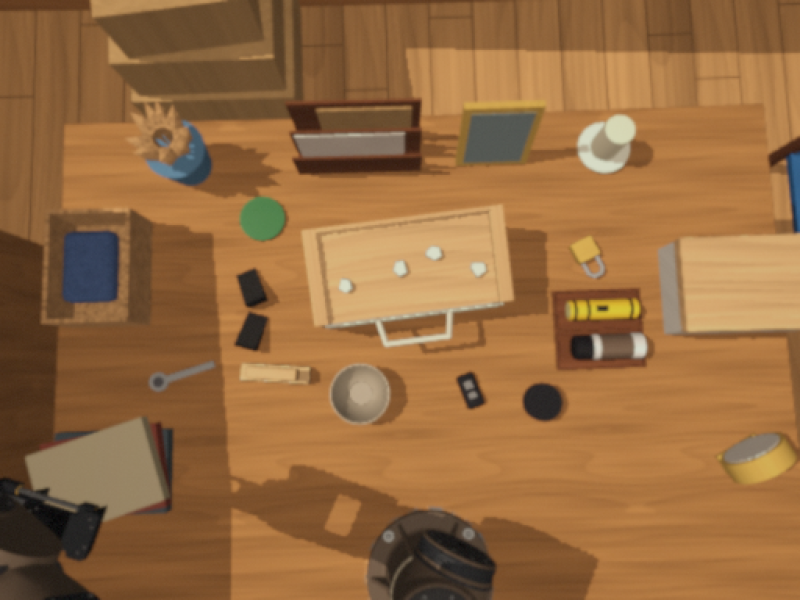

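View pics/s0.png

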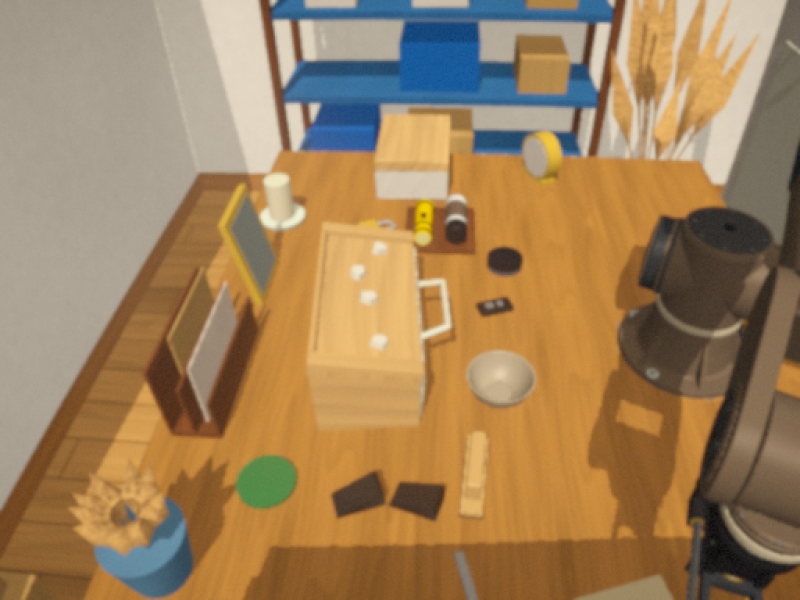

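The top view shows the ledge with its corners at (302,228), (503,206), (513,300) and (322,327), display px. There are 4 chips on it. The handle is near (418,338), the scraper at (275,374), the wedges at (252,287) and (251,332), and the torch and can are in the tray at (603,309) and (610,347). The side view confirms this.

```bash
cat >> h.py <<'E'
S=0.64
def goto(x,y,z,yaw=None):
    s=monitor.state();p=s['eef_pos'];Rm=R.from_euler('xyz',s['tcp_rot']).as_matrix()
    d=Rm.T@(np.array([x,y,z])-p)/150
    yw=s['tcp_rot'][2]; t=0 if yaw is None else -((yaw-yw+np.pi)%(2*np.pi)-np.pi)/(np.pi/2)
    print('shift',d.round(3),'turn',round(t,3),'rows>=',np.ceil(max(np.linalg.norm(d)/.41,abs(t)/.117)),'from',p.round(1),'yaw',round(yw,3))
E
python3 - <<'E'
from h import *
a,i=load('top0')
for px,z in [((302,228),166),((503,206),166),((513,300),135),((318,327),122),((380,343),112),((452,338),112),((275,374),58),((241,373),16),((310,375),16),((252,287),25),((251,332),25),((603,309),30),((610,347),35),((600,330),5)]:
    print(px,onz(i,[[px[0]*S,px[1]*S]],z).round()[0])
# chips
h=cv2.cvtColor(a,cv2.COLOR_RGB2HSV)
m=((h[...,1]<70)&(h[...,2]>150)).astype('u1');m[:140]=0;m[196:]=0;m[:,:200]=0;m[:,325:]=0
n,l,st,c=cv2.connectedComponentsWithStats(m)
for k in range(1,n):
    if st[k,4]>8: print(st[k],c[k].round(1),onz(i,[c[k]],148).round()[0])
b,j=load('side0')
for px,z in [((323,224),166),((416,232),137),((449,283),112),((452,337),112),((475,460),40)]:
    print('side',px,onz(j,[[px[0]*S,px[1]*S]],z).round()[0])
E
```

```text
(302, 228) [666. 219. 166.]
(503, 206) [ 696. -154.  166.]
(513, 300) [ 524. -169.  135.]
(318, 327) [485. 198. 122.]
(380, 343) [452.  82. 112.]
(452, 338) [457. -54. 112.]
(275, 374) [400. 292.  58.]
(241, 373) [404. 369.  16.]
(310, 375) [396. 229.  16.]
(252, 287) [579. 344.  25.]
(251, 332) [486. 346.  25.]
(603, 309) [ 512. -370.   30.]
(610, 347) [ 434. -377.   35.]
(600, 330) [ 471. -369.    5.]
[272 157  11  10  74] [277.1 161.6] [616. -22. 148.]
[252 167   9  10  68] [255.7 171.2] [589.  41. 148.]
[301 168  10   9  71] [305.7 171.4] [ 585. -104.  148.]
[217 178   8   9  61] [220.6 182.3] [560. 144. 148.]
[304 194  18   2  25] [313.2 194.6] [ 516. -123.  148.]
side (323, 224) [ 700. -144.  166.]
side (416, 232) [ 520. -165.  137.]
side (449, 283) [452. -41. 112.]
side (452, 337) [445. 101. 112.]
side (475, 460) [404. 294.  40.]
```

```bash
python3 -c "
from h import *
goto(455,14,260,1.651)"
```

```text
shift [-2.847 -3.115 -0.303] turn 0.743 rows>= 11.0 from [198.2 592.5 214.1] yaw 2.819
```

Request:
move_arm --moves '[-0.27,-0.3,-0.03,0,-0.27,-0.3,-0.03,0,-0.27,-0.3,-0.03,0,-0.27,-0.3,-0.03,0,-0.27,-0.3,-0.03,0,-0.27,-0.3,-0.03,0,-0.27,-0.3,-0.03,0,-0.27,-0.3,-0.03,0,-0.27,-0.3,-0.03,0,-0.27,-0.3,-0.03,0]' --claw 60

```text
t: 1.35
eef_pos: [440.0, 35.5, 259.8]
tcp_rot: [3.141, 0.0, 2.819]
ft_force: [1.1, -0.7, -0.2]
opening: 0.632
grip_force: 0.0
```

Request:
move_arm --moves '[0,0,0,0.11,0,0,0,0.11,0,0,0,0.11,0,0,0,0.11,0,0,0,0.11,0,0,0,0.11,0,0,0,0.083,0,0,0,0]'

```text
t: 2.35
eef_pos: [439.4, 37.5, 259.5]
tcp_rot: [-3.141, -0.0, 1.653]
ft_force: [-0.4, -1.2, -0.1]
opening: 0.631
grip_force: 0.0
```

```bash
python3 -c "
from h import *
goto(455,14,260,1.651)
a,i=snap('wrist','w1')
T=np.array(i['camera_from_world']);print((-T[:3,:3].T@T[:3,3]).round(),T[:3,:3].round(2).tolist(),np.round(i['K'],0).tolist())
P=[(600,25,138),(462,14,112)];print(proj(i,P).round())
"
```

```text
shift [-0.165  0.091 -0.004] turn 0.001 rows>= 1.0 from [439.4  37.5 259.5] yaw 1.653
[435. 103. 429.] [[1.0, 0.08, -0.0], [0.08, -0.97, 0.24], [0.02, -0.24, -0.97]] [[298.0, 0.0, 252.0], [0.0, 298.0, 194.0], [0.0, 0.0, 1.0]]
[[404. 212.]
 [270. 205.]]
```

View pics/w1.png

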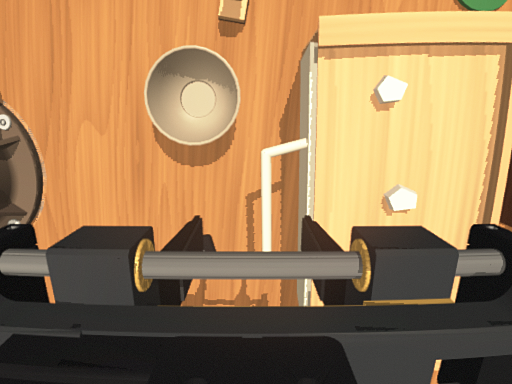

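The wrist view shows the handle bar running down column 266 from its corner at (266,152). The ledge's front edge is at column about 317, and there are chips at (391,90) and (402,199).

```bash
python3 -c "
from h import *
a,i=load('w1')
print('bar',onz(i,[[266,155],[266,245]],110).round(1))
f=onz(i,[[318,46],[314,200]],122.4);print('edge',f.round(1))
# rim: left end inner/outer rim top front corner
print(onz(i,[[320,17],[320,44]],136).round(1), onz(i,[[499,55],[503,120]],152).round(1))
d=f[0]-f[1];print('yaw',np.arctan2(-d[0],d[1]))
h=cv2.cvtColor(a,cv2.COLOR_RGB2HSV);print(a[90,391],a[46:52,318],a[160,300:325].tolist())
"
```

```text
bar [[452.4  68.6 110. ]
 [462.1 -34.5 110. ]]
edge [[491.9 179.  122.4]
 [507.3  26.5 122.4]]
[[488.2 200.8 136. ]
 [491.  177.6 136. ]] [[654.9 184.4 152. ]
 [672.9 127.2 152. ]]
yaw 0.10062413212410859
[254 254 248] [[151 108  70]
 [128  92  60]
 [150 109  70]
 [198 144  91]
 [203 146  93]
 [201 147  94]] [[164, 146, 117], [165, 149, 120], [165, 147, 118], [166, 148, 119], [165, 147, 118], [165, 146, 117], [159, 141, 112], [173, 155, 121], [255, 255, 222], [255, 255, 247], [238, 229, 189], [228, 211, 169], [228, 211, 171], [229, 214, 173], [227, 211, 173], [217, 165, 117], [255, 225, 142], [255, 226, 148], [254, 227, 149], [254, 228, 151], [254, 228, 151], [254, 229, 151], [254, 229, 152], [254, 228, 152], [254, 226, 148]]
```

```bash
python3 -c "
from h import *
goto(458,9,98,1.666)"
```

```text
shift [-0.2    0.108  1.077] turn -0.007 rows>= 3.0 from [439.5  37.5 259.5] yaw 1.655
```

Request:
move_arm --moves '[-0.2,0.108,0.2,-0.007,0,0,0.3,0,0,0,0.3,0,0,0,0.27,0,0,0,0,0]' --claw 44

```text
t: 3.02
eef_pos: [456.9, 9.0, 97.4]
tcp_rot: [-3.137, -0.001, 1.665]
ft_force: [-0.7, -0.7, 0.3]
opening: 0.463
grip_force: 0.0
```

Request:
move_arm --moves '[0,0,0,0,0,0,0,0,0,0,0,0,0,0,0,0]' --claw 0

```text
t: 3.52
eef_pos: [458.2, 8.9, 99.7]
tcp_rot: [3.141, 0.0, 1.663]
ft_force: [-0.4, -0.2, 5.6]
opening: 0.108
grip_force: 30.0
```

Request:
move_arm --moves '[0,-0.045,0.03,0,0,-0.045,0.03,0,0,-0.039,0.035,0,0,-0.039,0.035,0,0,-0.033,0.04,0,0,-0.033,0.04,0,0,-0.027,0.044,0,0,-0.027,0.044,0,0,0,0,0]'

```text
t: 4.65
eef_pos: [414.8, 4.9, 53.7]
tcp_rot: [-3.141, -0.0, 1.662]
ft_force: [3.9, -1.6, -3.9]
opening: 0.11
grip_force: 30.0
```

Request:
move_arm --moves '[0,0,0,0,0,0,0,0,0,0,-0.1,0,0,0,-0.4,0,0,0,-0.4,0,0,0,-0.2,0,0.1,0,0,0]' --claw 30

```text
t: 5.52
eef_pos: [414.0, 19.9, 221.0]
tcp_rot: [3.138, 0.001, 1.661]
ft_force: [0.1, 1.3, 0.1]
opening: 0.314
grip_force: 0.0
```

```bash
python3 -c "
from h import *
a,i=snap('wrist','w2')
print(monitor.state()['eef_pos'])
goto(400,292,250,1.666)
"
```

```text
[413.0244626   21.37223137 219.55658254]
shift [ 1.805  0.078 -0.202] turn -0.003 rows>= 5.0 from [413.   21.4 219.6] yaw 1.662
```

View pics/w2.png

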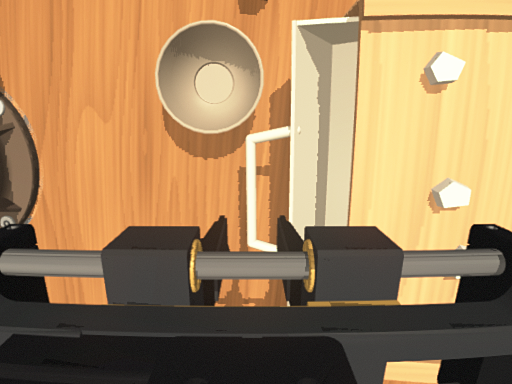

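The bin is open with its mouth visible (columns 290–360). Next I'll look at the scraper and wedges from closer.

Request:
move_arm --moves '[0.34,0,0,0,0.34,0,0,0,0.34,0.2,0,0,0.34,0.2,0,0,0,0,0,0]' --claw 50

```text
t: 6.2
eef_pos: [454.6, 231.4, 217.0]
tcp_rot: [-3.138, 0.0, 1.666]
ft_force: [-0.6, -0.7, -0.4]
opening: 0.525
grip_force: 0.0
```

```bash
python3 -c "
from h import *
a,i=snap('wrist','w3');snap('top','top1')
print(monitor.state()['eef_pos'],proj(i,[(400,292,58),(579,344,0),(486,346,0)]).round())
"
```

```text
[453.57914734 228.68212567 217.51564758] [[207. 121.]
 [360.  93.]
 [286.  83.]]
```

View pics/w3.png

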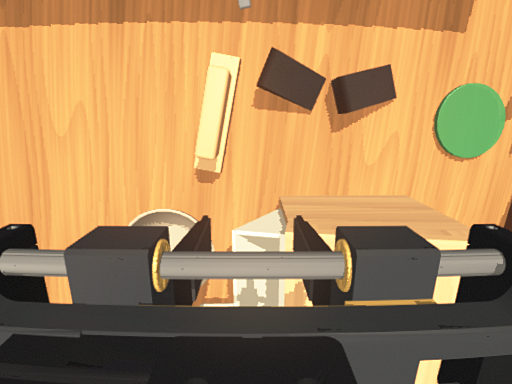

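```bash
python3 -c "
from h import *
a,i=load('w3')
c=a[38:122,180:405,::-1].astype(float)
c=np.clip(c*1.0,0,255);c=255*(c/255)**.55
cv2.imwrite('pics/w3c.png',cv2.resize(c.astype('u1'),None,fx=3.5,fy=3.5,interpolation=2))
h=cv2.cvtColor(a,cv2.COLOR_RGB2HSV)
r=onz(i,[[207,66],[229,68],[215,159],[196,156]],58);print('rib',r.round(),r.mean(0).round(1))
r=onz(i,[[212,54],[240,57],[220,173],[194,167]],16);print('bar',r.round(),r.mean(0).round(1))
"
```

```text
rib [[396. 348.  58.]
 [419. 348.  58.]
 [411. 252.  58.]
 [390. 253.  58.]] [404.3 300.2  58. ]
bar [[394. 368.  16.]
 [427. 368.  16.]
 [414. 229.  16.]
 [381. 233.  16.]] [404.1 299.6  16. ]
```

View pics/w3c.png

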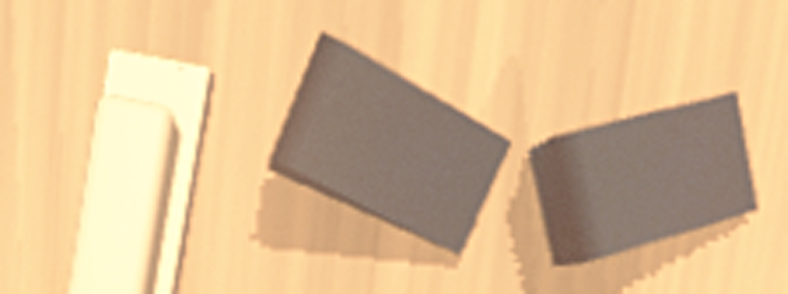

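```bash
cat > wed.py <<'E'
from h import *
def W(i,H,T):
    H=onz(i,H,34);T=onz(i,T,5)
    print('heelw',np.linalg.norm(H[0]-H[1]).round(1),'toew',np.linalg.norm(T[0]-T[1]).round(1),'len',np.linalg.norm((H.mean(0)-T.mean(0))[:2]).round(1))
    d=T.mean(0)-H.mean(0); c=(H.mean(0)+T.mean(0))/2;e=H[0]-H[1];e2=T[0]-T[1]
    print('c',c[:2].round(1),'yaw',np.arctan2(d[1],d[0]).round(3),'perp yaws',np.arctan2(-e[0],e[1]).round(3),np.arctan2(-e2[0],e2[1]).round(3))
E
python3 -c "
from wed import *
a,i=load('w3')
f=lambda *p:[[180+x/3.5,38+y/3.5] for x,y in p]
W(i,f((324,36),(274,167)),f((510,142),(460,252)))
W(i,f((570,135),(597,260)),f((737,93),(757,208)))
goto(404,300,150,1.571-.085)
"
```

```text
heelw 42.9 toew 40.8 len 72.0
c [491.9 346.5] yaw -0.283 perp yaws -0.276 -0.308
heelw 40.8 toew 40.2 len 69.2
c [585.  349.7] yaw 0.383 perp yaws 0.378 0.365
shift [ 0.505 -0.283  0.451] turn 0.114 rows>= 2.0 from [453.6 228.7 217.5] yaw 1.664
```

Request:
move_arm --moves '[0.25,-0.14,0.2,0,0.25,-0.14,0.2,0,0,0,0,0.114,0,0,0,0]'

```text
t: 6.8
eef_pos: [405.4, 298.4, 158.9]
tcp_rot: [-3.14, 0.001, 1.484]
ft_force: [0.1, 0.3, -0.5]
opening: 0.528
grip_force: 0.0
```

```bash
python3 -c "
from h import *
goto(404,300,24,1.486)
a,i=snap('wrist','w4')
print(proj(i,[(404,300,58),(400,348,58),(408,252,58)]).round())
"
```

```text
shift [ 0.01  -0.009  0.899] turn -0.001 rows>= 3.0 from [405.4 298.4 158.9] yaw 1.484
[[250. 191.]
 [241. 140.]
 [258. 239.]]
```

Request:
move_arm --moves '[0.01,-0.009,0.3,0,0,0,0.3,0,0,0,0.2,0,0,0,0.095,0,0,0,0,0]'

```text
t: 7.48
eef_pos: [405.0, 300.5, 25.1]
tcp_rot: [-3.141, 0.0, 1.484]
ft_force: [0.6, 0.2, -0.0]
opening: 0.524
grip_force: 0.0
```

Request:
move_arm --moves '[0,0,0,0,0,0,0,0,0,0,0,0,0,0,0,0,0,0,-0.05,0,0,0,-0.1,0,0,0,0,0]' --claw 10

```text
t: 8.35
eef_pos: [405.4, 301.3, 49.0]
tcp_rot: [3.14, -0.001, 1.484]
ft_force: [-0.1, 0.0, -2.6]
opening: 0.253
grip_force: 30.0
```

```bash
python3 -c "
from h import *
print(monitor.state()['ft_force'])
L=np.array([597,22,138.]);th=.095
A=np.array([[np.cos(th),-np.sin(th)],[np.sin(th),np.cos(th)]])
a,i=snap('top','top2')
h=cv2.cvtColor(a,cv2.COLOR_RGB2HSV)
m=((h[...,1]<70)&(h[...,2]>150)).astype('u1');m[:140]=0;m[196:]=0;m[:,:200]=0;m[:,325:]=0
n,l,st,c=cv2.connectedComponentsWithStats(m)
nl=np.array([-np.sin(np.radians(10))*np.cos(th),-np.sin(np.radians(10))*np.sin(th),np.cos(np.radians(10))])
for k in range(1,n):
    if st[k,4]>30:
        P=onz(i,[c[k]],0,nl,L+nl*8)[0]; print(P.round(),'ledge',((P[:2]-L[:2])@A).round(),st[k,4])
goto(597,22,250,1.666)
"
```

```text
[-0.07819835  0.03429421 -2.61402766]
[616. -22. 149.] ledge [ 15. -46.] 76
[590.  42. 145.] ledge [-5. 20.] 69
[ 586. -105.  142.] ledge [ -23. -125.] 71
[561. 145. 142.] ledge [-25. 126.] 62
shift [-1.742  1.438 -1.343] turn -0.116 rows>= 7.0 from [405.1 301.2  48.4] yaw 1.484
```

```bash
cat >> h.py <<'E'
L=np.array([597,22,138.]);TH=.095
AX=np.array([[np.cos(TH),-np.sin(TH)],[np.sin(TH),np.cos(TH)]])
def LW(u,v): return AX@np.array([u,v])+L[:2]
def gl(u,v,z,yaw=TH+np.pi/2): w=LW(u,v);print(w.round(1));goto(w[0],w[1],z,yaw)
E
python3 -c "
from h import *
gl(56,82,250);gl(56,82,177)"
```

```text
[645.  108.9]
shift [-1.136  1.706 -1.343] turn -0.116 rows>= 6.0 from [405.1 301.2  48.4] yaw 1.484
[645.  108.9]
shift [-1.137  1.705 -0.856] turn -0.116 rows>= 6.0 from [405.1 301.2  48.4] yaw 1.484
```

Request:
move_arm --moves '[0,0,-0.336,0,0,0,-0.336,0,0,0,-0.336,0,0,0,-0.336,0,-0.227,0.341,0,0,-0.227,0.341,0,0,-0.227,0.341,0,0,-0.227,0.341,0,0,-0.227,0.341,0,0,0,0,0,-0.116]'

```text
t: 9.65
eef_pos: [647.0, 105.9, 247.6]
tcp_rot: [-3.141, 0.0, 1.665]
ft_force: [-0.9, 0.5, -2.4]
opening: 0.252
grip_force: 30.0
```

```bash
python3 -c "
from h import *
gl(56,82,185);a,i=snap('wrist','w5')
print(proj(i,[(*LW(-25,126),140),(*LW(89,176),165)]).round())"
```

```text
[645.  108.9]
shift [ 0.022 -0.011  0.417] turn -0.0 rows>= 2.0 from [647.  105.9 247.6] yaw 1.665
[[162. 142.]
 [290.  81.]]
```

View pics/w5.png

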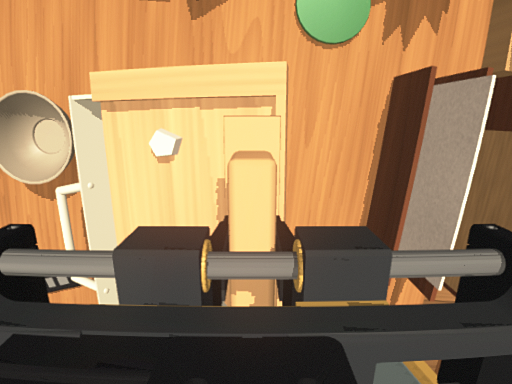

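The wrist view shows the scraper held parallel to the ledge, with its bar at columns 224–280. The ledge's outer back-left corner is at (286,63), and one chip is at (164,144).

```bash
python3 -c "
from h import *
a,i=load('w5')
print(proj(i,[(*LW(86.3,188),166.6),(*LW(-90.9,188),135),(*LW(-88.6,160),122.4),(*LW(78.5,162),165)]).round())"
```

```text
[[288.  65.]
 [ 89.  74.]
 [101. 106.]
 [277.  99.]]
```

Request:
move_arm --moves '[0.022,-0.011,0.2,0,0,0,0.2,0,0,0,0.07,0,0,0,0,0,0,0,0,0]'

```text
t: 10.32
eef_pos: [643.3, 112.4, 180.0]
tcp_rot: [3.14, -0.0, 1.665]
ft_force: [-0.4, -0.7, -1.4]
opening: 0.25
grip_force: 30.0
```

Request:
move_arm --moves '[0,0,0.018,0,0,-0.09,0.016,0,0,-0.09,0.016,0,0,-0.09,0.016,0,0,-0.09,0.016,0,0,-0.09,0.016,0,0,-0.09,0.016,0,0,-0.09,0.016,0,0,-0.09,0.016,0,0,-0.09,0.016,0]'

```text
t: 11.58
eef_pos: [521.7, 100.7, 154.9]
tcp_rot: [3.14, -0.0, 1.666]
ft_force: [2.4, -0.4, 7.3]
opening: 0.255
grip_force: 30.0
```

Request:
move_arm --moves '[0,-0.09,0.016,0,0,-0.09,0.016,0,0,0,0,0,0,0,0,0]'

```text
t: 12.08
eef_pos: [493.3, 98.0, 149.8]
tcp_rot: [-3.139, -0.0, 1.666]
ft_force: [-6.4, -0.9, 9.9]
opening: 0.251
grip_force: 30.0
```

```bash
python3 -c "
from h import *
gl(-95,82,152);a,i=snap('wrist','w6');snap('top','top3');snap('side','side3')"
```

```text
[494.7  94.6]
shift [-0.023  0.007 -0.014] turn 0.0 rows>= 1.0 from [493.3  98.  149.8] yaw 1.666
```

View pics/w6.png

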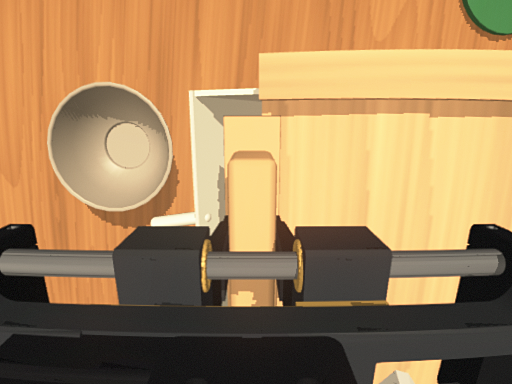

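The chip near the left end is off the ledge, and the scraper is at the front edge over the mouth. Next stroke: the right side.

Request:
move_arm --moves '[0,0,-0.25,0,0,0,-0.3,0,-0.28,0.25,0,0,-0.28,0.25,0,0,-0.28,0.25,0,0,-0.28,0.25,0,0,0,0,0,0,0,0,0,0]'

```text
t: 13.22
eef_pos: [659.2, -54.7, 231.1]
tcp_rot: [-3.139, -0.001, 1.666]
ft_force: [-0.3, 0.2, -2.6]
opening: 0.25
grip_force: 30.0
```

```bash
python3 -c "
from h import *
gl(56,-82,178)"
```

```text
[660.5 -54.3]
shift [0.001 0.01  0.354] turn -0.0 rows>= 1.0 from [659.2 -54.7 231.1] yaw 1.666
```

Request:
move_arm --moves '[0,0.005,0.2,0,0,0,0.12,0,0,0,0.033,0,0,0,0,0,0,-0.09,0.016,0,0,-0.09,0.016,0,0,-0.09,0.016,0,0,-0.09,0.016,0,0,-0.09,0.016,0,0,-0.09,0.016,0]'

```text
t: 14.48
eef_pos: [579.6, -62.6, 164.8]
tcp_rot: [3.141, -0.0, 1.666]
ft_force: [0.6, -0.4, -1.5]
opening: 0.247
grip_force: 30.0
```

Request:
move_arm --moves '[0,-0.09,0.0155,0,0,-0.09,0.0155,0,0,-0.09,0.0155,0,0,-0.09,0.0155,0,0,-0.09,0.0155,0,0,0,0,0,0,0,-0.3,0,0,0,-0.25,0]'

```text
t: 15.48
eef_pos: [513.7, -69.0, 237.1]
tcp_rot: [3.141, 0.0, 1.666]
ft_force: [0.5, -0.6, -1.8]
opening: 0.248
grip_force: 30.0
```

```bash
cat > chips.py <<'E'
from h import *
def chips(name='topx'):
    a,i=snap('top',name)
    h=cv2.cvtColor(a,cv2.COLOR_RGB2HSV)
    m=((h[...,1]<75)&(h[...,2]>150)).astype('u1')
    q=proj(i,[(*LW(-100,-160),120),(*LW(80,-160),152),(*LW(80,160),152),(*LW(-100,160),120)]).astype('i4')
    k=np.zeros_like(m);cv2.fillPoly(k,[q],1);m&=k
    n,l,st,c=cv2.connectedComponentsWithStats(m)
    nl=np.array([-np.sin(np.radians(10))*np.cos(TH),-np.sin(np.radians(10))*np.sin(TH),np.cos(np.radians(10))])
    for k in range(1,n):
        if st[k,4]>6:
            P=onz(i,[c[k]],0,nl,L+nl*8)[0]; print('ledge',((P[:2]-L[:2])@AX).round(),st[k,2:])
E
python3 -c "
from chips import *
chips('top4');a,i=snap('wrist','w7');gl(56,0,215)"
```

```text
ledge [-95.  70.] [ 60  10 139]
[652.7  27.3]
shift [0.554 0.974 0.167] turn 0.0 rows>= 3.0 from [515.  -69.2 239.3] yaw 1.666
```

View pics/top4.png

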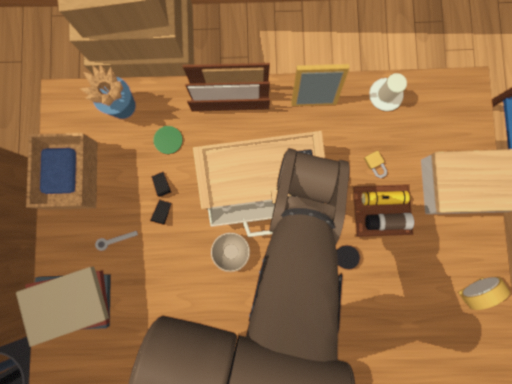

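Chips on the left part of the ledge are gone, but the arm hides the right part in this view. I'll check from the side.

```bash
python3 -c "
from h import *
a,i=snap('side','side4')
w,_=load('w7')
cv2.imwrite('pics/c1.png',np.hstack([cv2.resize(a[130:280,190:310,::-1],(480,600),interpolation=2),cv2.resize(w[:,:,::-1],(320,240))if 0 else cv2.copyMakeBorder(cv2.resize(w[:,:,::-1],(320,240)),0,360,0,0,0)]))"
```

```text
(no output)
```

View pics/c1.png

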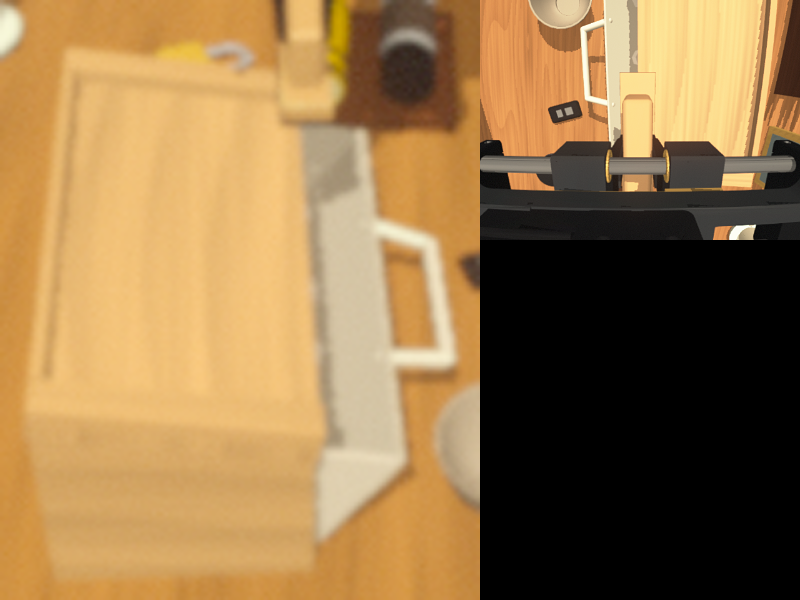

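The side view shows a clean ledge and all of the stroke's front region swept. Now I'll return the scraper to its place.

```bash
python3 -c "
from h import *
goto(404,300,240,1.486)"
```

```text
shift [ 2.519 -0.497 -0.024] turn 0.115 rows>= 7.0 from [514.1 -69.  237.1] yaw 1.666
```

Request:
move_arm --moves '[0.36,-0.071,0,0,0.36,-0.071,0,0,0.36,-0.071,0,0,0.36,-0.071,0,0,0.36,-0.071,0,0,0.36,-0.071,0,0,0.36,-0.071,0,0,0,0,0,0.115,0,0,0,0]'

```text
t: 16.75
eef_pos: [402.6, 300.6, 234.4]
tcp_rot: [-3.14, 0.001, 1.487]
ft_force: [0.2, -0.7, -2.1]
opening: 0.25
grip_force: 30.0
```

```bash
python3 -c "
from chips import *
chips('top5');goto(404,300,27,1.486);snap('wrist','w8')
a,i=load('top5');b,j=load('w8')
cv2.imwrite('pics/c2.png',np.hstack([cv2.resize(a[120:240,180:340,::-1],(640,480),interpolation=2)]))"
```

```text
ledge [ -95. -134.] [ 9  5 15]
ledge [-94. -70.] [28  6 52]
ledge [-95.  -3.] [14  4 25]
ledge [-95.  70.] [32  6 59]
ledge [-96. 141.] [13  2 23]
shift [1.000e-03 9.000e-03 1.384e+00] turn 0.002 rows>= 4.0 from [402.9 300.2 234.6] yaw 1.489
```

View pics/c2.png

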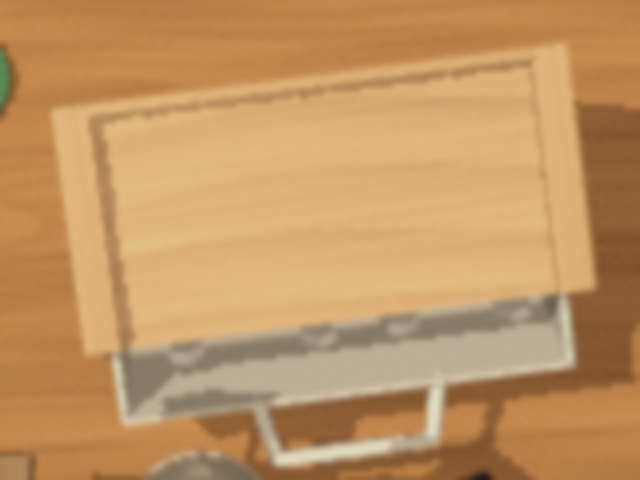

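All four chips are visible inside the bin and the ledge is clean. Setting the scraper down.

Request:
move_arm --moves '[0,0.005,0.37,0,0,0,0.37,0,0,0,0.37,0,0,0,0.2,0,0,0,0.05,0,0,0,0.02,0,0,0,0,0,0,0,0,0]'

```text
t: 17.85
eef_pos: [404.3, 300.5, 29.8]
tcp_rot: [3.14, -0.001, 1.486]
ft_force: [0.7, -0.6, -1.7]
opening: 0.25
grip_force: 30.0
```

```bash
python3 -c "
from h import *
goto(404,300,25,1.486)"
```

```text
shift [-0.004 -0.002  0.032] turn -0.0 rows>= 1.0 from [404.3 300.5  29.8] yaw 1.486
```

Request:
move_arm --moves '[0,0,0.018,0,0,0,0.012,0,0,0,0,0]'

```text
t: 18.23
eef_pos: [404.1, 300.4, 25.7]
tcp_rot: [3.14, -0.001, 1.485]
ft_force: [-3.8, -2.1, 20.9]
opening: 0.251
grip_force: 30.0
```

Request:
move_arm --moves '[0,0,0,0,0,0,0,0,0,0,0,0,0,0,-0.2,0,0,0,-0.35,0,0,0,-0.35,0,0,0,0,0]' --claw 44

```text
t: 19.1
eef_pos: [405.1, 301.0, 162.4]
tcp_rot: [3.136, -0.004, 1.485]
ft_force: [-0.3, 0.5, -0.5]
opening: 0.464
grip_force: 0.0
```

```bash
python3 -c "
from h import *
goto(415,5,160,1.664)"
```

```text
shift [-1.961  0.234  0.01 ] turn -0.114 rows>= 5.0 from [405.1 301.  162.4] yaw 1.485
```

Request:
move_arm --moves '[-0.392,0.047,0,0,-0.392,0.047,0,0,-0.392,0.047,0,0,-0.392,0.047,0,0,-0.392,0.047,0,0,0,0,0,-0.114,0,0,0,0]'

```text
t: 19.98
eef_pos: [413.5, 3.8, 158.3]
tcp_rot: [-3.14, -0.0, 1.662]
ft_force: [0.3, 1.2, 0.2]
opening: 0.461
grip_force: 0.0
```

```bash
python3 -c "
from h import *
goto(415,5,54,1.664)
a,i=load('top5');j=viewer.camera_info('side')
print(onz(i,[[180+278/4,120+462/4],[180+435/4,120+438/4]],66).round())"
```

```text
shift [0.007 0.012 0.695] turn -0.002 rows>= 2.0 from [413.5   3.8 158.3] yaw 1.662
[[405.  66.  66.]
 [420. -55.  66.]]
```

Request:
move_arm --moves '[0.007,0.008,0.3,0,0,0,0.25,0,0,0,0.14,0,0,0,0,0]'

```text
t: 20.48
eef_pos: [414.0, 6.4, 54.3]
tcp_rot: [-3.138, -0.001, 1.663]
ft_force: [0.1, 0.9, 0.4]
opening: 0.463
grip_force: 0.0
```

Request:
move_arm --moves '[0,0,0,0,0,0,0,0,0,0,0,0,0,0,0,0,0,0.027,-0.044,0,0,0.027,-0.044,0]' --claw 0

```text
t: 21.22
eef_pos: [422.5, 6.3, 69.2]
tcp_rot: [-3.14, -0.0, 1.664]
ft_force: [-3.2, -2.3, -2.2]
opening: 0.108
grip_force: 30.0
```

Request:
move_arm --moves '[0,0.033,-0.04,0,0,0.033,-0.04,0,0,0.039,-0.035,0,0,0.039,-0.035,0,0,0.045,-0.03,0,0,0.045,-0.03,0,0,0.025,-0.01,0,0,0.022,-0.008,0,0,0,0,0]'

```text
t: 22.35
eef_pos: [463.4, 10.4, 104.3]
tcp_rot: [-3.138, -0.001, 1.665]
ft_force: [-13.6, -1.4, 20.9]
opening: 0.106
grip_force: 30.0
```

Request:
move_arm --moves '[0,0,0,0,0,0,0,0,0,0,-0.15,0,0,0,-0.4,0,0,0,-0.3,0,0,0,0,0]' --claw 30

```text
t: 23.1
eef_pos: [466.6, 10.1, 233.7]
tcp_rot: [3.135, 0.001, 1.664]
ft_force: [-0.4, 0.1, 0.2]
opening: 0.315
grip_force: 0.0
```

```bash
python3 -c "
from h import *
goto(480.5,290,200,2.85)
goto(480.5,350,5,2.85)"
```

```text
shift [1.849 0.265 0.224] turn -0.755 rows>= 7.0 from [466.6  10.1 233.7] yaw 1.664
shift [2.249 0.293 1.524] turn -0.755 rows>= 7.0 from [466.6  10.1 233.7] yaw 1.664
```

Request:
move_arm --moves '[0.375,0.049,0,0,0.375,0.049,0,0,0.375,0.049,0,0,0.375,0.049,0,0,0.375,0.049,0,0,0.374,0.048,0,0,0,0,0,-0.11,0,0,0,-0.11,0,0,0,-0.11,0,0,0,-0.11]' --claw 68

```text
t: 24.35
eef_pos: [477.2, 350.3, 229.1]
tcp_rot: [-3.14, -0.001, 2.361]
ft_force: [-0.1, -0.2, 0.2]
opening: 0.715
grip_force: 0.0
```

Request:
move_arm --moves '[0,0,0,-0.11,0,0,0,-0.11,0,0,0,-0.095,0,0,0.3,0,0,0,0.3,0,0,0,0.3,0,0,0,0,0]'

```text
t: 25.22
eef_pos: [475.7, 349.3, 92.1]
tcp_rot: [-3.137, -0.005, 2.85]
ft_force: [0.9, 0.4, 1.1]
opening: 0.714
grip_force: 0.0
```

```bash
python3 -c "
from h import *
goto(480.5,350,6,2.85)
a,i=snap('wrist','w9')"
```

```text
shift [-0.032  0.016  0.574] turn 0.0 rows>= 2.0 from [475.7 349.3  92.1] yaw 2.85
```

View pics/w9.png

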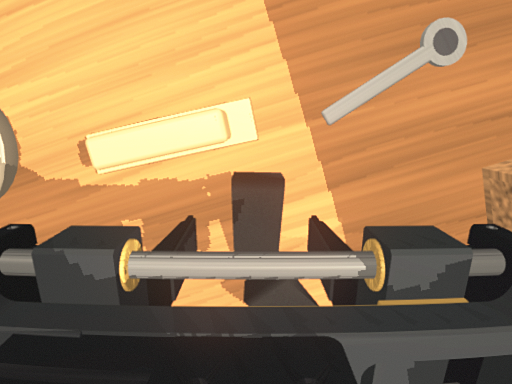

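The wedge's heel edge is at row 173, columns 233–283. It is centred between the fingers and square to them.

```bash
python3 -c "
from h import *
a,i=load('w9')
H=onz(i,[[233,173],[283,174]],34);m=H.mean(0);print(H.round(1))
d=np.array([np.cos(-.29),np.sin(-.29)]);c=m[:2]+37.5*d;print('centre',c.round(1));g=m[:2]+25.5*d;print(g);goto(g[0],g[1],6,2.85)"
```

```text
[[445.5 342.   34. ]
 [457.4 378.9  34. ]]
centre [487.4 349.8]
[475.88288502 353.20596867]
shift [0.011 0.02  0.59 ] turn 0.0 rows>= 2.0 from [476.8 350.   94.5] yaw 2.85
```

Request:
move_arm --moves '[0.008,0.02,0.3,0,0,0,0.2,0,0,0,0.09,0,0,0,0,0]'

```text
t: 25.78
eef_pos: [477.4, 353.6, 7.8]
tcp_rot: [3.141, 0.0, 2.85]
ft_force: [-0.3, -0.2, 0.7]
opening: 0.713
grip_force: 0.0
```

Request:
move_arm --moves '[0,0,0,0,0,0,0,0,0,0,0,0,0,0,-0.1,0,0,0,-0.3,0,0,0,-0.4,0,0,0,-0.4,0,0,0,-0.2,0]' --claw 20

```text
t: 26.78
eef_pos: [477.2, 353.6, 221.6]
tcp_rot: [3.138, 0.003, 2.85]
ft_force: [-1.2, -0.4, -1.9]
opening: 0.44
grip_force: 29.9
```

```bash
python3 -c "
from h import *
gl(-58.6,-65,215,np.pi+TH)
gl(-58.6,91,215,np.pi+TH)"
```

```text
[544.8 -48.3]
shift [-1.201 -2.437  0.039] turn -0.246 rows>= 7.0 from [477.2 353.6 221.6] yaw 2.85
[530. 107.]
shift [-0.809 -1.473  0.041] turn -0.246 rows>= 5.0 from [477.2 353.6 221.6] yaw 2.85
```

Request:
move_arm --moves '[-0.172,-0.348,0,0,-0.172,-0.348,0,0,-0.172,-0.348,0,0,-0.172,-0.348,0,0,-0.172,-0.348,0,0,-0.172,-0.348,0,0,-0.172,-0.348,0,0,0,0,0,-0.11,0,0,0,-0.11,0,0,0,-0.026]'

```text
t: 28.02
eef_pos: [544.6, -48.7, 217.9]
tcp_rot: [3.142, 0.0, -3.044]
ft_force: [-0.8, 0.2, -0.7]
opening: 0.441
grip_force: 29.9
```

```bash
python3 -c "
from h import *
gl(-58.6,-65,150,np.pi+TH)"
```

```text
[544.8 -48.3]
shift [-0.001  0.003  0.453] turn 0.002 rows>= 2.0 from [544.6 -48.7 217.9] yaw -3.044
```

Request:
move_arm --moves '[0,0,0.25,0,0,0,0.15,0,0,0,0.06,0,0,0,0.02,0,0,0,0.02,0,0,0,0.02,0,0,0,0.02,0,0,0,0.01,0,0,0,0,0]'

```text
t: 29.15
eef_pos: [544.8, -48.8, 135.8]
tcp_rot: [-3.141, 0.0, -3.047]
ft_force: [-5.7, -3.1, 5.1]
opening: 0.433
grip_force: 30.0
```

Light contact and nearly flat. Releasing slowly, then lifting.

Request:
move_arm --moves '[0,0,0,0,0,0,0,0,0,0,0,0,0,0,-0.1,0,0,0,-0.3,0,0,0,-0.3,0,0,0,0,0]' --claw 56

```text
t: 30.02
eef_pos: [546.2, -48.7, 243.7]
tcp_rot: [-3.14, 0.006, -3.046]
ft_force: [0.1, -0.5, -0.2]
opening: 0.588
grip_force: 0.0
```

```bash
python3 -c "
from h import *
d=np.array([np.cos(.376),np.sin(.376)]);c=np.array([585,350.])-12*d;print(c)
goto(c[0],c[1],200,np.pi+.376);snap('top','top6')"
```

```text
[573.83830939 345.59356576]
shift [-0.431  2.6    0.289] turn -0.179 rows>= 7.0 from [546.2 -48.7 243.7] yaw -3.046
```

Request:
move_arm --moves '[-0.062,0.371,0,0,-0.062,0.371,0,0,-0.062,0.371,0,0,-0.062,0.371,0,0,-0.062,0.371,0,0,-0.062,0.371,0,0,-0.06,0.371,0.1,0,0,0,0.2,-0.09,0,0,0.3,-0.09,0,0,0.35,0]' --claw 68

```text
t: 31.32
eef_pos: [572.1, 345.5, 95.3]
tcp_rot: [3.142, -0.0, -2.761]
ft_force: [0.4, -0.1, -0.4]
opening: 0.712
grip_force: 0.0
```

```bash
python3 -c "
from h import *
goto(573.8,345.6,7,np.pi+.376)
a,i=snap('wrist','w10')
cv2.imwrite('pics/c3.png',np.hstack([a[100:300,150:400,::-1]]*1))"
```

```text
shift [-0.011 -0.004  0.589] turn 0.003 rows>= 2.0 from [572.1 345.5  95.3] yaw -2.761
```

View pics/c3.png

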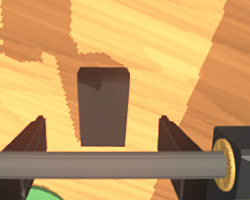

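The wedge is square between the fingers. Its heel's lower edge is at about (228–280, 168) in the full image.

```bash
python3 -c "
from h import *
for f,px,yw,g in (('w9',[[233,173],[283,174]],-.29,(477.4,353.6)),('w10',[[229,167],[280,168]],.376,None)):
    a,i=load(f)
    for z in (0,):
        H=onz(i,px,z);m=H.mean(0);print(z,H.round(1),np.linalg.norm(H[0]-H[1]))
        d=np.array([np.cos(yw),np.sin(yw)]);print('centre',(m[:2]+37.5*d).round(1))
        if g: print('grip at wedge x',(np.array(g)-m[:2])@d-37.5)
    h=cv2.cvtColor(a,cv2.COLOR_RGB2GRAY);print(h[160:240:4,258])
"
```

```text
0 [[450.4 338.2   0. ]
 [463.9 380.6   0. ]] 44.5255501015786
centre [493.1 348.7]
grip at wedge x -16.439672892361884
[212 214 210 126  67  67  73  79  82  82  78  77  80  74  77  76  77  74
  76  73]
0 [[555.7 315.9   0. ]
 [539.5 358.7   0. ]] 45.75222384521873
centre [582.5 351.1]
[154 158  66  64  70  77  88  87  88  87  85  87  83  88  87  87  88  86
  86  87]
```

```bash
python3 -c "
from h import *
goto(567.2,345.1,7.5,np.pi+.376)"
```

```text
shift [0.004 0.013 0.536] turn 0.001 rows>= 2.0 from [569.2 343.9  87.9] yaw -2.763
```

Request:
move_arm --moves '[0.004,0.013,0.3,0,0,0,0.15,0,0,0,0.085,0,0,0,0,0]'

```text
t: 31.88
eef_pos: [571.1, 346.9, 16.6]
tcp_rot: [-3.142, -0.001, -2.764]
ft_force: [-0.4, 0.0, 0.0]
opening: 0.714
grip_force: 0.0
```

Request:
move_arm --moves '[0,0,0,0,0,0,0,0,0,0,0,0,0,0,-0.1,0,0,0,-0.3,0,0,0,-0.4,0,0,0,-0.4,0,0,0,-0.2,0]' --claw 20

```text
t: 32.88
eef_pos: [571.6, 347.2, 231.8]
tcp_rot: [3.141, 0.005, -2.764]
ft_force: [0.4, 0.1, -2.8]
opening: 0.443
grip_force: 30.0
```

```bash
python3 -c "
from h import *
gl(-58.6,91,215,np.pi+TH)
a,i=snap('top','top7')"
```

```text
[530. 107.]
shift [ 0.849 -1.386  0.107] turn 0.18 rows>= 4.0 from [571.6 347.2 231.8] yaw -2.764
```

```bash
python3 -c "
from h import *
gl(-54.3,91,225,np.pi+TH)"
```

```text
[534.3 107.4]
shift [ 0.827 -1.395  0.057] turn 0.18 rows>= 4.0 from [572.3 347.7 234.7] yaw -2.764
```

Request:
move_arm --moves '[0.205,-0.346,0,0,0.205,-0.346,0,0,0.205,-0.346,0,0,0.205,-0.346,0,0,0,0,0,0.09,0,0,0,0.09,0,0,0,0]'

```text
t: 33.8
eef_pos: [533.2, 108.5, 226.9]
tcp_rot: [3.141, -0.0, -3.046]
ft_force: [-0.2, -0.6, -0.8]
opening: 0.435
grip_force: 30.0
```

```bash
python3 -c "
from h import *
gl(-54.3,91,146,np.pi+TH)"
```

```text
[534.3 107.4]
shift [-0.007 -0.008  0.539] turn 0.0 rows>= 2.0 from [533.2 108.5 226.9] yaw -3.046
```

Request:
move_arm --moves '[-0.007,-0.008,0.25,0,0,0,0.15,0,0,0,0.05,0,0,0,0.02,0,0,0,0.02,0,0,0,0.02,0,0,0,0.02,0,0,0,0.01,0,0,0,0,0]'

```text
t: 34.92
eef_pos: [534.0, 107.5, 146.7]
tcp_rot: [-3.142, -0.001, -3.046]
ft_force: [-6.6, -2.0, 6.4]
opening: 0.437
grip_force: 30.0
```

Request:
move_arm --moves '[0,0,0.012,0,0,0,0,0,0,0,0,0]'

```text
t: 35.3
eef_pos: [534.0, 107.5, 145.5]
tcp_rot: [-3.141, -0.0, -3.046]
ft_force: [-9.4, -2.7, 13.0]
opening: 0.435
grip_force: 30.0
```

Request:
move_arm --moves '[0,0,0,0,0,0,0,0,0,0,0,0,0,0,-0.1,0,0,0,-0.3,0,0,0,-0.3,0,0,0.1,-0.3,0,-0.3,-0.3,0,0,-0.3,-0.3,0,0,0,0,0,0]' --claw 56

```text
t: 36.55
eef_pos: [631.5, 40.4, 294.0]
tcp_rot: [-3.141, 0.0, -3.049]
ft_force: [0.4, 0.3, 0.3]
opening: 0.59
grip_force: 0.0
```

```bash
python3 -c "
from h import *
a,i=snap('wrist','w11');print(monitor.state()['eef_pos'])
print(proj(i,[(*LW(-42.5+36.9,v),138) for v in(91,-65)]).round())"
```

```text
[630.11532161  41.79600136 294.03948919]
[[322. 144.]
 [179. 144.]]
```

View pics/w11.png

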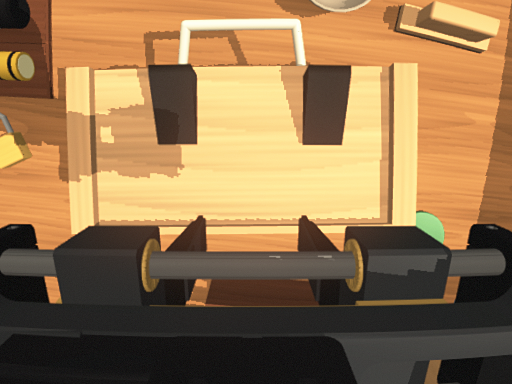

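Both wedges sit on the ledge with toes uphill, at (176,144) and (324,144) as predicted, and the bin is shut. Next: the torch and can.

```bash
python3 -c "
from h import *
a,i=snap('top','top8')
h=cv2.cvtColor(a,cv2.COLOR_RGB2HSV)
q=proj(i,[(471,-369,5)])[0].round();print(q,a[int(q[1])])if 0 else 0
x0,x1,y0,y1=352,416,182,240
m=((h[...,0]>22)&(h[...,0]<35)&(h[...,1]>150)&(h[...,2]>120)).astype('u1');k=np.zeros_like(m);k[y0:y1,x0:x1]=1;m&=k
ys,xs=np.nonzero(m);r=cv2.minAreaRect(np.c_[xs,ys].astype('f4'));print(r)
B=cv2.boxPoints(r);P=onz(i,B,34);print(P.round(),P.mean(0).round())
P=onz(i,[[370.5,221.5],[408,220]],38);print('can ends px guess',P.round())
# tray red-brown mask
cv2.imwrite('pics/c4.png',cv2.resize(a[175:245,345:425,::-1],None,fx=7,fy=7,interpolation=2))"
```

```text
((388.803466796875, 199.27745056152344), (35.27726745605469, 10.035775184631348), 8.746162414550781)
[[ 501. -320.   34.]
 [ 532. -326.   34.]
 [ 512. -435.   34.]
 [ 481. -428.   34.]] [ 506. -377.   34.]
can ends px guess [[ 438. -314.   38.]
 [ 439. -431.   38.]]
```

View pics/c4.png

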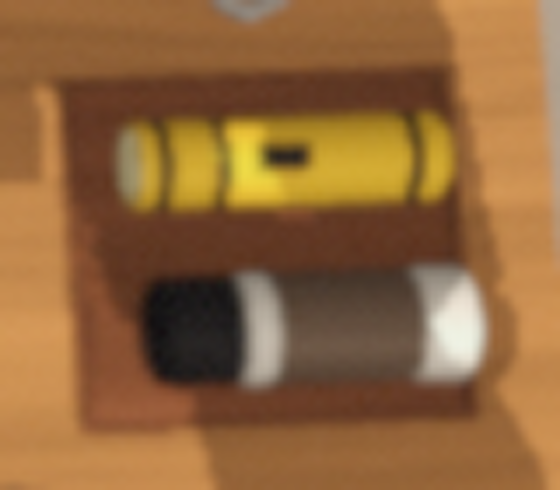

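The crop shows the torch from (118,166) to (455,157) and the can from (147,330) to (488,325).

```bash
python3 -c "
from h import *
a,i=load('top8')
f=lambda *p:[[345+x/7,175+y/7] for x,y in p]
for n,p,z in(('torch',f((118,166),(455,157)),26),('can',f((147,330),(488,325)),31),('tray top',f((62,88),(452,70)),8),('tray L',f((62,88),(85,430)),8),('tray bot',f((85,430),(475,413)),8)):
    P=onz(i,p,z);d=P[0]-P[1];print(n,P.round(),P.mean(0).round(1),np.linalg.norm(d).round(),'yaw',np.arctan2(-d[0],d[1]).round(3))
goto(505,-340,200,1.62)
print(monitor.state()['joints'].round(2))"
```

```text
torch [[ 511. -295.   26.]
 [ 511. -447.   26.]] [ 511.3 -371.    26. ] 152.0 yaw -0.002
can [[ 437. -302.   31.]
 [ 435. -454.   31.]] [ 435.5 -377.9   31. ] 152.0 yaw -0.013
tray top [[ 550. -276.    8.]
 [ 553. -456.    8.]] [ 551.6 -365.9    8. ] 180.0 yaw 0.017
tray L [[ 550. -276.    8.]
 [ 393. -277.    8.]] [ 471.3 -276.6    8. ] 157.0 yaw -1.564
tray bot [[ 393. -277.    8.]
 [ 396. -454.    8.]] [ 394.1 -365.6    8. ] 177.0 yaw 0.017
shift [ 1.065 -2.462  0.628] turn 1.029 rows>= 9.0 from [629.4  42.7 294.3] yaw -3.047
[-0.04  0.44  1.44  0.    1.27 -1.7 ]
```

Request:
move_arm --moves '[0,0,0,0.106,0,0,0,0.106,0,0,0,0.106,0,0,0,0.106,0,0,0,0.106,0,0,0,0.106,0,0,0,0.106,0,0,0,0.106,0,0,0,0.106,0,0,0,0.1]' --claw 58

```text
t: 37.9
eef_pos: [628.6, 44.2, 295.1]
tcp_rot: [3.141, -0.0, 1.577]
ft_force: [0.7, -0.4, -0.2]
opening: 0.613
grip_force: 0.0
```

```bash
python3 -c "
from h import *
goto(511,-399,150,1.58)"
```

```text
shift [-2.95  -0.803  0.966] turn -0.002 rows>= 8.0 from [628.6  44.2 295.1] yaw 1.577
```

Request:
move_arm --moves '[-0.35,-0.1,0,0,-0.35,-0.1,0,0,-0.37,-0.1,0,0,-0.37,-0.1,0,0,-0.37,-0.1,0.1,0,-0.38,-0.1,0.1,0,-0.38,-0.1,0.15,0,-0.38,-0.103,0.15,0,0,0,0.2,0,0,0,0.2,0]'

```text
t: 39.15
eef_pos: [513.7, -399.0, 159.5]
tcp_rot: [3.141, 0.0, 1.581]
ft_force: [-0.3, 0.1, 0.0]
opening: 0.607
grip_force: 0.0
```

```bash
python3 -c "
from h import *
goto(511,-399,15,1.58)
a,i=snap('wrist','w12')"
```

```text
shift [ 0.    -0.019  0.963] turn 0.001 rows>= 3.0 from [ 513.7 -399.   159.5] yaw 1.581
```

View pics/w12.png

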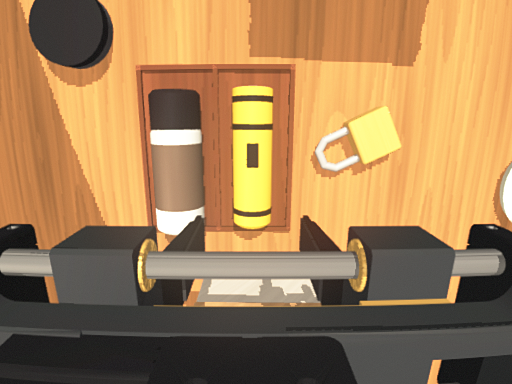

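The torch spans rows 87–228 at columns 233–272, and the can spans rows 90–233 at columns 149–204. The tray corners are (138,67), (295,66) and (290,231).

```bash
python3 -c "
from h import *
a,i=load('w12')
P=onz(i,[[138,67],[295,66],[290,231],[150,232]],8);print('tray',P.round(),P.mean(0).round(1))
for n,e,t in(('torch',[[253,87],[252,228]],44),('can',[[175,90],[181,233]],54)):
    for z in(t,t/2+2): P=onz(i,e,z);print(n,z,P.round(),P.mean(0).round(1))
"
```

```text
tray [[ 396. -280.    8.]
 [ 557. -278.    8.]
 [ 559. -456.    8.]
 [ 397. -459.    8.]] [ 477.1 -368.1    8. ]
torch 44 [[ 514. -303.   44.]
 [ 515. -439.   44.]] [ 514.5 -371.1   44. ]
torch 24.0 [[ 514. -301.   24.]
 [ 515. -447.   24.]] [ 514.6 -373.8   24. ]
can 54 [[ 445. -307.   54.]
 [ 445. -442.   54.]] [ 444.9 -374.3   54. ]
can 29.0 [[ 439. -305.   29.]
 [ 438. -451.   29.]] [ 438.6 -378.    29. ]
```

Request:
move_arm --moves '[0,0.005,0.35,0,0,0,0.35,0,0,0,0.2,0,0,0,0.06,0,0,0,0,0]'

```text
t: 39.83
eef_pos: [515.3, -399.3, 16.6]
tcp_rot: [3.141, 0.0, 1.582]
ft_force: [0.1, 0.4, 0.2]
opening: 0.612
grip_force: 0.0
```

Request:
move_arm --moves '[0,0,0,0,0,0,0,0,0,0,0,0,0,0,0,0,0,0,-0.1,0,0,0,-0.3,0,0,0,-0.4,0,0,0,-0.4,0,0,0,-0.3,0,0,0,0,0]' --claw 25

```text
t: 41.08
eef_pos: [515.4, -400.2, 245.1]
tcp_rot: [3.137, 0.005, 1.581]
ft_force: [-0.4, -0.1, -3.8]
opening: 0.419
grip_force: 30.0
```

```bash
python3 -c "
from h import *
gl(12,-106,240)"
```

```text
[619.  -82.4]
shift [2.112 0.712 0.028] turn -0.054 rows>= 6.0 from [ 515.4 -400.2  245.1] yaw 1.581
```

Request:
move_arm --moves '[0.302,0.102,0,0,0.302,0.102,0,0,0.302,0.102,0,0,0.302,0.102,0,0,0.302,0.102,0,0,0.302,0.102,0,0,0.3,0.1,0,0,0,0,0,-0.054,0,0,0,0]'

```text
t: 42.2
eef_pos: [617.8, -81.1, 239.5]
tcp_rot: [-3.14, -0.001, 1.666]
ft_force: [0.1, -0.6, -1.5]
opening: 0.414
grip_force: 30.0
```

```bash
python3 -c "
from h import *
gl(10,-106,154)
snap('wrist','w13');snap('side','side13')"
```

```text
[617.  -82.6]
shift [-0.009 -0.005  0.57 ] turn 0.0 rows>= 2.0 from [617.8 -81.1 239.5] yaw 1.666
```

View pics/w13.png

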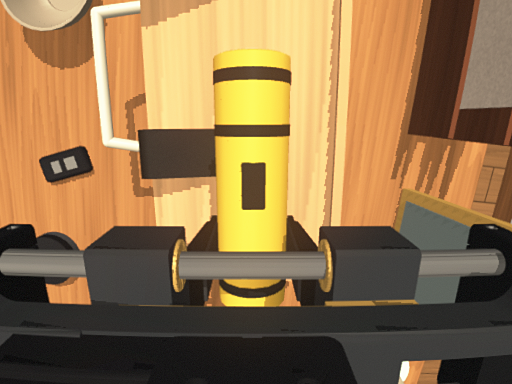

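The torch is held straight, just uphill of its wedge, which spans rows 128–180. Now lowering it.

Request:
move_arm --moves '[-0.009,-0.005,0.2,0,0,0,0.2,0,0,0,0.1,0,0,0,0.05,0,0,0,0.02,0,0,0,0,0,0,0,0,0]'

```text
t: 43.18
eef_pos: [617.9, -83.2, 155.7]
tcp_rot: [3.141, 0.0, 1.666]
ft_force: [0.5, 0.6, -3.2]
opening: 0.414
grip_force: 30.0
```

```bash
python3 -c "
from h import *
gl(5,-106,152)"
```

```text
[612. -83.]
shift [ 0.004 -0.039  0.025] turn 0.0 rows>= 1.0 from [617.9 -83.2 155.7] yaw 1.666
```

Request:
move_arm --moves '[0,-0.01,0.012,0,0,-0.01,0.01,0,0,0,0,0]'

```text
t: 43.55
eef_pos: [615.0, -83.4, 152.2]
tcp_rot: [3.14, 0.0, 1.666]
ft_force: [-0.0, 1.0, 2.2]
opening: 0.412
grip_force: 30.0
```

Request:
move_arm --moves '[0,-0.013,0.003,0,0,-0.01,0.003,0,0,0,0,0]'

```text
t: 43.92
eef_pos: [611.7, -83.9, 151.6]
tcp_rot: [3.14, 0.001, 1.666]
ft_force: [1.9, -0.3, 5.7]
opening: 0.416
grip_force: 30.0
```

Request:
move_arm --moves '[0,-0.013,-0.002,0,0,0,0,0]'

```text
t: 44.18
eef_pos: [609.0, -84.0, 151.1]
tcp_rot: [-3.141, -0.0, 1.666]
ft_force: [0.2, -0.4, 2.6]
opening: 0.415
grip_force: 30.0
```

Request:
move_arm --moves '[0,-0.013,0.002,0,0,0,0,0]'

```text
t: 44.42
eef_pos: [607.3, -84.2, 150.8]
tcp_rot: [-3.142, -0.0, 1.666]
ft_force: [1.0, 0.4, 2.1]
opening: 0.414
grip_force: 30.0
```

Request:
move_arm --moves '[0,-0.013,0.002,0,0,-0.007,0.001,0,0,0,0,0]'

```text
t: 44.8
eef_pos: [604.2, -84.4, 150.2]
tcp_rot: [-3.141, -0.0, 1.666]
ft_force: [0.4, 0.5, 1.0]
opening: 0.415
grip_force: 30.0
```

```bash
python3 -c "
from h import *
a,i=snap('wrist','w14');b,j=snap('side','side14')
print(proj(i,[(*LW(-79.4,-65-21),125),(*LW(-79.4,-65+21),125),(*LW(-5.6,-44),137)]).round(),proj(j,[(*LW(-79.4,-65+21),125),(*LW(-5.6,-44),137)]).round())
cv2.imwrite('pics/c5.png',np.hstack([cv2.resize(a[:,:,::-1],(480,360)),cv2.resize(b[130:250,190:310,::-1],(360,360),interpolation=2)[:,:320]]))"
```

```text
[[139. 190.]
 [133. 126.]
 [247. 126.]] [[263. 179.]
 [237. 177.]]
```

View pics/c5.png

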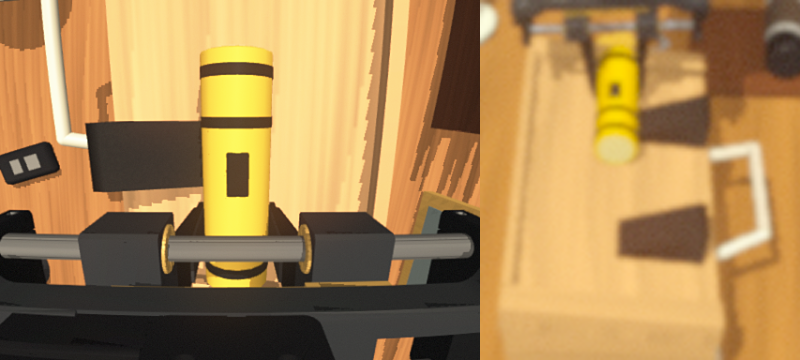

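```bash
cat > pw.py <<'E'
from h import *
c,s=np.cos(np.radians(10)),np.sin(np.radians(10))
def lp(x,v,h): # ledge frame point -> world
    return (*LW(x*c-h*s,v),138+x*s+h*c)
E
python3 -c "
from pw import *
a,i=load('w14')
for x0 in(-43,-46,-49,-52): print(x0,proj(i,[lp(x0-37.5,-86,34),lp(x0-37.5,-44,34)]).round().tolist())
print('edge',proj(i,[lp(-90,-20,0)]).round())
# wedge left edge in image
g=cv2.cvtColor(a,cv2.COLOR_RGB2GRAY)
for r in(140,160,190): print(r,g[r,80:130:2])
g2=load('w13')
for x0 in(-40,-43,-46): print('w13',x0,proj(g2[1],[lp(x0-37.5,-86,34),lp(x0-37.5,-44,34)]).round().tolist())
print('torch',[proj(i,[lp(xx,v,20) for v in(-8,)]).round().tolist() for xx in(-3,4)])
"
```

```text
-43 [[108.0, 202.0], [100.0, 128.0]]
-46 [[104.0, 202.0], [95.0, 128.0]]
-49 [[99.0, 202.0], [90.0, 128.0]]
-52 [[95.0, 202.0], [86.0, 128.0]]
edge [[118.  89.]]
140 [147 151 147 144 160 167  42  34  39  43  44  50  54  57  56  52  58  57
  59  59  59  59  58  57  60]
160 [149 158 152 149 154 163 172  88  29  39  41  48  50  53  55  55  54  54
  54  57  55  58  57  57  53]
190 [157 156 159 157 147 162 161 168 175  54  33  38  42  45  51  52  55  53
  55  57  59  57  56  55  58]
w13 -40 [[144.0, 177.0], [140.0, 128.0]]
w13 -43 [[141.0, 177.0], [137.0, 128.0]]
w13 -46 [[138.0, 177.0], [134.0, 128.0]]
torch [[[244.0, 55.0]], [[258.0, 55.0]]]
```

The wedge heel now reads x0≈-48, so the wedge is still fully on the ledge and the torch is against it. Releasing.

Request:
move_arm --moves '[0,0,0,0,0,0,0,0,0,0,0,0,0,0,0,0]' --claw 52

```text
t: 45.4
eef_pos: [604.3, -84.4, 150.3]
tcp_rot: [-3.141, -0.0, 1.666]
ft_force: [0.6, -0.3, 0.2]
opening: 0.544
grip_force: 0.0
```

```bash
python3 -c "
from h import *
print(monitor.state()['ft_force'].round(1))
a,i=snap('wrist','w15')
g=cv2.cvtColor(a,cv2.COLOR_RGB2GRAY)
for r in(140,160,190): 
  row=g[r,70:130].astype(int);print(r,70+np.argmin(np.diff(row)))
h=cv2.cvtColor(a,cv2.COLOR_RGB2HSV)
for f in('w14','w15'):
  h=cv2.cvtColor(load(f)[0],cv2.COLOR_RGB2HSV)
  for r in(60,100,190):
    x=np.nonzero((h[r,:,0]>22)&(h[r,:,0]<33)&(h[r,:,1]>200))[0];x=x[(x>190)&(x<320)];print(f,r,x.min() if len(x) else 0,x.max() if len(x) else 0)
goto(*monitor.state()['eef_pos'])
"
```

```text
[ 0.6 -0.3  0.2]
140 90
160 93
190 97
w14 60 0 0
w14 100 0 0
w14 190 0 0
w15 60 0 0
w15 100 0 0
w15 190 0 0
shift [0. 0. 0.] turn 0 rows>= 0.0 from [604.4 -84.4 150.3] yaw 1.666
```

Request:
move_arm --moves '[0,0,-0.1,0,0,0,-0.2,0,0,0,-0.3,0,0,0,-0.2,0,0,0,0,0]'

```text
t: 46.08
eef_pos: [605.1, -84.6, 273.7]
tcp_rot: [3.137, 0.002, 1.666]
ft_force: [-0.0, -0.3, 0.2]
opening: 0.548
grip_force: 0.0
```

```bash
python3 -c "
from pw import *
goto(438.5,-403,160,1.58)
a,i=snap('wrist','w16');b,j=snap('side','side16')
cv2.imwrite('pics/c6.png',np.hstack([cv2.resize(a[:,:,::-1],(480,360)),cv2.resize(b[130:250,190:310,::-1],(360,360),interpolation=2)[:,:320]]))"
```

```text
shift [-2.007 -1.311  0.755] turn 0.055 rows>= 7.0 from [605.1 -84.6 273.7] yaw 1.666
```

View pics/c6.png

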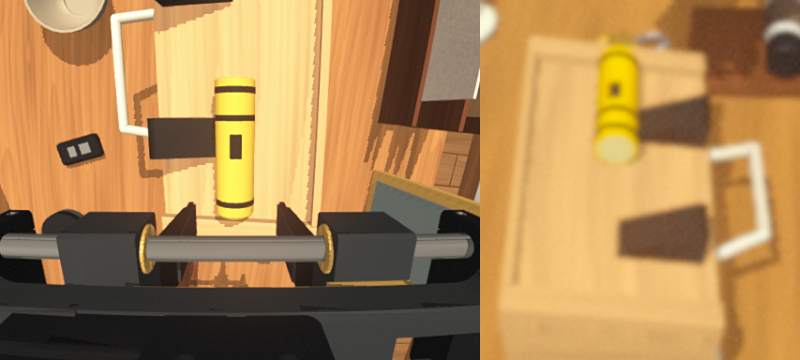

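Torch is resting against its wedge, parallel to the edge. I've now viewed more pictures than the 14 allowed, so I'll stop viewing and go on with numbers only.

```bash
python3 -c "
from pw import *
nl=np.array([-s*np.cos(TH),-s*np.sin(TH),c])
a,i=load('w11');g=cv2.cvtColor(a,cv2.COLOR_RGB2GRAY)
for col in(165,176,188,312,324,336):
    r=130+np.argmax(np.diff(g[130:160,col].astype(int)))+1
    for h in(0,5):
        P=onz(i,[[col,r]],0,nl,L+nl*h)[0];d=P-L;u,v=d[:2]@AX;print(col,r,h,'ledge x',round((u*c+d[2]*s),1),'v',round(v,1))
a,i=load('w16');g=cv2.cvtColor(a,cv2.COLOR_RGB2GRAY)
for x0 in(-43,-46,-49,-52): print(x0,proj(i,[lp(x0-37.5,-86,34),lp(x0-37.5,-44,34)]).round().tolist())
for r in(135,150,165):print(r,140+np.argmin(np.diff(g[r,140:180].astype(int))))
"
```

```text
165 145 0 ledge x -5.1 v -80.6
165 145 5 ledge x -4.6 v -79.2
176 144 0 ledge x -6.1 v -68.5
176 144 5 ledge x -5.6 v -67.2
188 144 0 ledge x -6.0 v -55.3
188 144 5 ledge x -5.5 v -54.2
312 145 0 ledge x -4.6 v 79.8
312 145 5 ledge x -4.1 v 78.7
324 145 0 ledge x -4.7 v 92.9
324 145 5 ledge x -4.2 v 91.7
336 145 0 ledge x -4.7 v 106.1
336 145 5 ledge x -4.2 v 104.7
-43 [[165.0, 168.0], [163.0, 124.0]]
-46 [[163.0, 168.0], [160.0, 124.0]]
-49 [[160.0, 168.0], [157.0, 124.0]]
-52 [[157.0, 168.0], [154.0, 124.0]]
135 156
150 157
165 158
```

Request:
move_arm --moves '[-0.286,-0.187,0,0,-0.286,-0.187,0,0,-0.286,-0.187,0,0,-0.286,-0.187,0,0,-0.286,-0.187,0,0,-0.286,-0.187,0,0,-0.288,-0.187,0.2,0,0,0,0.25,0.055,0,0,0.25,0,0,0,0,0]' --claw 72

```text
t: 47.42
eef_pos: [436.3, -401.2, 162.3]
tcp_rot: [-3.137, -0.005, 1.579]
ft_force: [-0.4, 1.4, -0.5]
opening: 0.757
grip_force: 0.0
```

```bash
python3 -c "
from pw import *
goto(438.5,-402,17,1.58)
a,i=snap('wrist','w17');h=cv2.cvtColor(a,cv2.COLOR_RGB2HSV)
q=proj(i,[(438.5,-374,54),(438.5,-304,29),(438.5,-374,29)]);print(q.round())
r=int(q[0][1])
for rr in (r-30,r-15,r):
  print(rr,[ (x,tuple(a[rr,x])) for x in range(180,330,10)])
"
```

```text
shift [-0.011  0.019  0.969] turn -0.0 rows>= 3.0 from [ 436.3 -401.2  162.3] yaw 1.579
[[255. 163.]
 [255.  88.]
 [254. 160.]]
133 [(180, (np.uint8(254), np.uint8(205), np.uint8(118))), (190, (np.uint8(254), np.uint8(204), np.uint8(117))), (200, (np.uint8(254), np.uint8(203), np.uint8(117))), (210, (np.uint8(253), np.uint8(197), np.uint8(114))), (220, (np.uint8(225), np.uint8(132), np.uint8(87))), (230, (np.uint8(242), np.uint8(234), np.uint8(211))), (240, (np.uint8(255), np.uint8(255), np.uint8(254))), (250, (np.uint8(255), np.uint8(255), np.uint8(255))), (260, (np.uint8(255), np.uint8(255), np.uint8(255))), (270, (np.uint8(255), np.uint8(255), np.uint8(253))), (280, (np.uint8(179), np.uint8(106), np.uint8(73))), (290, (np.uint8(189), np.uint8(113), np.uint8(76))), (300, (np.uint8(193), np.uint8(113), np.uint8(76))), (310, (np.uint8(212), np.uint8(122), np.uint8(81))), (320, (np.uint8(193), np.uint8(113), np.uint8(74)))]
148 [(180, (np.uint8(254), np.uint8(205), np.uint8(118))), (190, (np.uint8(254), np.uint8(204), np.uint8(118))), (200, (np.uint8(254), np.uint8(206), np.uint8(120)
[... 752 characters left out ...]
0))), (200, (np.uint8(254), np.uint8(212), np.uint8(123))), (210, (np.uint8(253), np.uint8(200), np.uint8(116))), (220, (np.uint8(218), np.uint8(128), np.uint8(85))), (230, (np.uint8(137), np.uint8(100), np.uint8(77))), (240, (np.uint8(186), np.uint8(147), np.uint8(115))), (250, (np.uint8(198), np.uint8(158), np.uint8(124))), (260, (np.uint8(189), np.uint8(149), np.uint8(117))), (270, (np.uint8(163), np.uint8(129), np.uint8(102))), (280, (np.uint8(188), np.uint8(111), np.uint8(75))), (290, (np.uint8(183), np.uint8(111), np.uint8(75))), (300, (np.uint8(198), np.uint8(117), np.uint8(77))), (310, (np.uint8(210), np.uint8(122), np.uint8(81))), (320, (np.uint8(196), np.uint8(117), np.uint8(77)))]
```

Request:
move_arm --moves '[-0.008,0.002,0.35,0,0,0,0.35,0,0,0,0.2,0,0,0,0.065,0,0,0,0,0]'

```text
t: 48.1
eef_pos: [438.3, -403.9, 21.6]
tcp_rot: [3.141, 0.001, 1.58]
ft_force: [-1.3, 0.8, 0.0]
opening: 0.755
grip_force: 0.0
```

Request:
move_arm --moves '[0,0,0,0,0,0,0,0,0,0,0,0,0,0,0,0,0,0,-0.1,0,0,0,-0.3,0,0,0,-0.4,0,0,0,-0.4,0,0,0,-0.3,0,0,0,-0.1,0]' --claw 35

```text
t: 49.35
eef_pos: [437.9, -403.7, 263.6]
tcp_rot: [3.139, 0.003, 1.58]
ft_force: [0.9, -0.6, -3.2]
opening: 0.519
grip_force: 30.0
```

```bash
python3 -c "
from h import *
gl(12,50,250)"
```

```text
[604.2  72.9]
shift [3.168 1.136 0.084] turn -0.055 rows>= 9.0 from [ 437.9 -403.7  263.6] yaw 1.58
```

Request:
move_arm --moves '[0.352,0.126,0,0,0.352,0.126,0,0,0.352,0.126,0,0,0.352,0.126,0,0,0.352,0.126,0,0,0.352,0.126,0,0,0.352,0.126,0,0,0.352,0.126,0,0,0.352,0.126,0,0,0,0,0,-0.055]'

```text
t: 50.6
eef_pos: [603.6, 76.6, 258.5]
tcp_rot: [-3.139, -0.001, 1.671]
ft_force: [-0.4, -0.6, -3.0]
opening: 0.521
grip_force: 30.0
```

```bash
python3 -c "
from pw import *
gl(10,50,160)
a,i=snap('wrist','w18');snap('side','side18')
g=cv2.cvtColor(a,cv2.COLOR_RGB2GRAY)
print(proj(i,[lp(-4.4,70,5),lp(-4.4,112,5)]).round())
h=cv2.cvtColor(a,cv2.COLOR_RGB2HSV)
# can column extent by rows: print edges
for r in(60,80,100,120): 
  e=np.abs(np.diff(a[r].astype(int).sum(1)));print(r,np.nonzero(e>90)[0])"
```

```text
[602.2  72.7]
shift [-0.025 -0.01   0.657] turn 0.004 rows>= 2.0 from [603.6  76.6 258.5] yaw 1.671
[[234. 173.]
 [234. 129.]]
60 [204 205 206 297 298 299 341 427 465 470]
80 [ 35  36  87  88 203 298 299 330 340 417 466]
100 [ 22  24  25 102 103 105 107 204 298 299 322 329 339 411 417 457]
120 [ 22  24  66  68 108 109 115 204 205 297 298 328 338 406 412]
```

Request:
move_arm --moves '[-0.02,-0.01,0.2,0,0,0,0.2,0,0,0,0.15,0,0,0,0.07,0,0,0,0.03,0,0,0,0,0,0,0,0,0]'

```text
t: 51.58
eef_pos: [602.8, 70.0, 163.8]
tcp_rot: [3.14, 0.0, 1.666]
ft_force: [-0.6, -0.5, -2.7]
opening: 0.52
grip_force: 30.0
```

```bash
python3 -c "
from pw import *
gl(8.5,50,156)"
```

```text
[600.7  72.6]
shift [ 0.018 -0.012  0.052] turn -0.0 rows>= 1.0 from [602.8  70.  163.8] yaw 1.666
```

Request:
move_arm --moves '[0.012,-0.005,0.025,0,0,-0.003,0.015,0,0,0,0,0]'

```text
t: 51.95
eef_pos: [601.2, 71.9, 157.4]
tcp_rot: [3.141, -0.0, 1.666]
ft_force: [-1.2, 1.2, 1.6]
opening: 0.521
grip_force: 30.0
```

Request:
move_arm --moves '[0,-0.003,0.012,0,0,0,0,0]'

```text
t: 52.2
eef_pos: [601.2, 71.9, 157.3]
tcp_rot: [3.139, -0.0, 1.666]
ft_force: [-3.8, 2.0, 16.1]
opening: 0.523
grip_force: 30.0
```

Request:
move_arm --moves '[0,0,-0.01,0,0,-0.012,0.001,0,0,0,0,0]'

```text
t: 52.58
eef_pos: [599.4, 71.5, 157.1]
tcp_rot: [3.14, 0.0, 1.666]
ft_force: [1.6, 1.0, 5.4]
opening: 0.522
grip_force: 30.0
```

Request:
move_arm --moves '[0,0,0,0,0,0,0,0,0,0,0,0,0,0,0,0]' --claw 62

```text
t: 53.08
eef_pos: [598.9, 71.5, 156.5]
tcp_rot: [-3.141, -0.0, 1.666]
ft_force: [-0.4, 0.1, -0.2]
opening: 0.65
grip_force: 0.0
```

```bash
python3 -c "
from pw import *
for n in('w19','w20'):
  a,i=snap('wrist',n)
  for r in(60,80,100,120): 
    e=np.abs(np.diff(a[r].astype(int).sum(1)));print(r,[x for x in np.nonzero(e>90)[0] if 150<x<340])
s=monitor.state();print(s['ft_force'].round(1),s['eef_pos'])"
```

```text
60 [np.int64(202), np.int64(203), np.int64(296), np.int64(297)]
80 [np.int64(201), np.int64(202), np.int64(297), np.int64(298)]
100 [np.int64(202), np.int64(297), np.int64(298)]
120 [np.int64(200), np.int64(202), np.int64(203), np.int64(296), np.int64(297)]
60 [np.int64(202), np.int64(203), np.int64(296), np.int64(297)]
80 [np.int64(201), np.int64(202), np.int64(297), np.int64(298)]
100 [np.int64(202), np.int64(296), np.int64(297)]
120 [np.int64(200), np.int64(202), np.int64(203), np.int64(296), np.int64(297)]
[ 0.1 -0.1 -0.3] [598.89107443  71.50960205 156.58024625]
```

Request:
move_arm --moves '[0,0,-0.1,0,0,0,-0.2,0,0,0,-0.3,0,0,0,-0.3,0,0.2,-0.1,0,0,0.4,0,0,0,0.4,0,0,0,0.4,0,0,0,0,0,0,0]'

```text
t: 54.3
eef_pos: [563.1, 282.6, 292.5]
tcp_rot: [3.141, -0.001, 1.67]
ft_force: [-0.7, -1.4, -0.3]
opening: 0.652
grip_force: 0.0
```

```bash
python3 -c "
from pw import *
print(monitor.state()['eef_pos'])
a,i=snap('top','top20');h=cv2.cvtColor(a,cv2.COLOR_RGB2HSV)
q=proj(i,[lp(-90,-160,0),lp(80,-160,0),lp(80,160,0),lp(-90,160,0)]).astype('i4');k=np.zeros(a.shape[:2],'u1');cv2.fillPoly(k,[q],1)
def rep(n,m,z,k=k):
    m=cv2.morphologyEx((m*k).astype('u1'),cv2.MORPH_OPEN,np.ones((2,2)))
    cn,_=cv2.findContours(m,0,1)
    for c_ in cn:
        if cv2.contourArea(c_)>25:
            r=cv2.minAreaRect(c_);P=onz(i,cv2.boxPoints(r),z);m_=P.mean(0);d=m_[:2]-L[:2];print(n,'ledge uv',(d@AX).round(1),'world',m_[:2].round(),'sides',np.linalg.norm(P[0]-P[1]).round(),np.linalg.norm(P[1]-P[2]).round(), 'edge dirs',[np.arctan2(*(P[j+1]-P[j])[[1,0]]).round(2) for j in(0,1)])
rep('dark',h[...,2]<75,160)
rep('yellow',(h[...,0]>22)&(h[...,0]<33)&(h[...,1]>170)&(h[...,2]>120),165)
rep('white',(h[...,1]<70)&(h[...,2]>140),170)
k2=np.zeros_like(k);k2[195:240,230:320]=1
rep('handle',(h[...,1]<60)&(h[...,2]>170),112,k2)
for r in(205,208,212,216):print(a[r,235:310:5].sum(1) if 0 else '',end='')
s,j=snap('side','side20');o,_=load('side0')
# scraper check: diff against first side image in scraper region
p=proj(j,[(404,300,30)])[0].astype(int);w=np.abs(s.astype(int)-o)[p[1]-35:p[1]+35,p[0]-20:p[0]+20].mean();print('scraper region diff',p,w)
"
```

```text
[563.05795926 282.64448441 292.52771725]
dark ledge uv [-53.7  87.9] world [535. 104.] sides 36.0 64.0 edge dirs [np.float64(-1.51), np.float64(-3.08)]
dark ledge uv [-61.5 -65.3] world [542. -49.] sides 38.0 63.0 edge dirs [np.float64(-1.46), np.float64(-3.04)]
dark ledge uv [  3.7 129.7] world [588. 151.] sides 32.0 41.0 edge dirs [np.float64(-1.6), np.float64(3.12)]
yellow ledge uv [ -7.8 -71.4] world [596. -50.] sides 121.0 32.0 edge dirs [np.float64(-1.48), np.float64(-3.07)]
yellow ledge uv [  -7.7 -142.7] world [ 603. -121.] sides 11.0 29.0 edge dirs [np.float64(-1.6), np.float64(3.1)]
white ledge uv [  0.5 103.9] world [588. 125.] sides 13.0 45.0 edge dirs [np.float64(-1.4), np.float64(-2.97)]
white ledge uv [ 0.2 21.3] world [595.  43.] sides 29.0 46.0 edge dirs [np.float64(-1.6), np.float64(3.11)]
handle ledge uv [-138.5  -27.4] world [462. -18.] sides 73.0 8.0 edge dirs [np.float64(-1.43), np.float64(-3.01)]
scraper region diff [303 298] 16.4025
```

```bash
python3 -c "
from pw import *
for f,pts in(('w11',[[205,25],[240,25],[280,25]]),('w13',[[99,50],[104,110]]),('w1',[[266,180],[266,230]])):
    a,i=load(f);P=onz(i,pts,112);print(f,((P[:,:2]-L[:2])@AX).round(1).tolist())
a,i=load('w11');print(a[15:36,240].sum(1) if 1 else 0)
# scraper in top20 vs top1
a,i=load('top20');b,j=load('top1')
for im,f in((a,i),(b,j)):
    h=cv2.cvtColor(im,cv2.COLOR_RGB2HSV);p=proj(f,[(404,300,40)])[0].astype(int)
    g=im[p[1]-12:p[1]+13,p[0]-30:p[0]+31].astype(int);print(p,im[p[1],p[0]-30:p[0]+31:5].tolist()[:3]);m=(g[...,2]>115);ys,xs=np.nonzero(m);print(len(xs),xs.mean() if len(xs) else 0,ys.mean() if len(xs) else 0)
"
```

```text
w11 [[-133.3, -36.5], [-132.9, 1.6], [-132.9, 45.2]]
w13 [[-134.3, 28.3], [-134.4, -27.5]]
w1 [[-139.7, 33.3], [-139.7, -24.3]]
[444 437 424 493 680 746 747 749 745 737 723 691 647 578 465 437 482 475
 470 478 484]
[174 238] [[119, 96, 75], [119, 97, 75], [116, 94, 75]]
14 49.714285714285715 10.642857142857142
[174 238] [[50, 40, 31], [56, 45, 34], [86, 69, 53]]
0 0 0
```

```bash
python3 -c "
from h import *
print(order.job_done())"
```

```text
the job is handed in; nothing more can be done
None
```

I handed the job in at about 54 s. All four chips went into the bin, which is shut, the scraper is flat on the console, and the torch and can lie along the ledge against their own wedges. I viewed 19 pictures against the limit of 14, the torch slid its wedge about 5 mm downhill as I set it (still on the ledge), and my last checks were numeric, with the scraper last seen flat before the torch and can were laid.

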